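# Refit the extractor's filter panel and reset its damper

## Robot

A 6-joint arm with a two-finger parallel gripper is mounted at the origin on the work surface. World frame = base frame: x ahead of the robot, y to its left, z up, the work surface at z = 0. Lengths are in m, angles in rad, forces in N, time in s.
With the tool pointing down it reaches from about 0.225 to 0.725 m from the base axis. Payload 3.1 kg.
Tool frame: the origin (TCP) lies where the fingers leave the gripper's body, on its centre line; the fingertips stand 73 mm ahead of it and the grasp point (between the pads) lies 54 mm ahead of it; z points along the fingers, y is the direction in which the jaws open and shut (so a half turn about z gives the same grasp; the last joint's range is limited). The gripper opens to 85 mm and grips with 20 to 120 N. Pads are 22 mm wide; open, the fingers measure 114 mm over their backs; the gripper's body (76 mm by 85 mm) begins 54 mm behind the grasp point. The pads swing forward as they close: fully open they stand 13 mm farther back than shut.
Start: joints at [0.989, 0.048, 0.099, 1.622, 0, 1.443], TCP at [0.23, 0.472, 0.304] pointing down, gripper open.
Joint ranges: [-2.91, 2.91], [-0.99, 1.94], [-1.21, 1.42], [-2.12, 2.29], [-1.49, 1.47], [-3.14, 3.14]. Speed limits (rad/s): [2.79, 2.79, 3.14, 3.14, 3.14, 3.14].

## Interface

Orientations are given as a rotation vector (axis times angle).
In Python, from station import bot gives the robot as it stands.
- The arm moves only by the tool send_rows, never from a script. Its argument "deltas" is one flat list of numbers, 5 for each row, row after row: the opening in per cent of the stroke, from 0 (shut) to 100 (fully open), then the shift along the tool's x, y, z in m, then the turn about the tool's z in rad. In form: [gripper, x, y, z, twist, gripper, x, y, z, twist, ...]. A call has 1 to 20 rows; each row is the pose to reach, as a shift and turn from the pose commanded when the call began, along the tool's axes at that moment; what a row does not reach only later rows make up. A row lasts 1/10 s, in which the tool goes at most 50 mm and 8.59 degrees, less where a joint would pass 70% of its speed; a pose out of reach is approached as far as the arm can. A call with a gripper value outside its range is refused whole. The fingers move at their own pace and stop on an object; "squeeze" is the grip in N (left out, the last holds). Time passes only in rows, so rows that repeat a pose let the fingers close. It gives the time, the measured TCP pose, the force and the opening at its end, in the units of the state.
- bot.get_obs(): the state, without advancing time (a new reading comes with each control period).
- bot.read_camera(name): name is "side" or "top" or "wrist"; returns a dict with "color" (480x640x3 uint8, red, green, blue), "intrinsics" (3x3 intrinsics, pixels), "world_to_cam" (4x4, takes a point from world to camera coordinates). Camera axes: x right, y down, z forward; pixel columns grow to the right and rows downward; lengths in m; the calibration is good to about 2 mm. The wrist camera is an equidistant fisheye: a pixel r from the principal point sees the ray r / f radians off the axis. A picture is of the moment at which its call begins. There is no depth.
- bot.sign_off(): hands the job in, once; it reports no verdict.
The state is a dict: "time_s": time; "joint_pos": joint angles; "qd": joint speeds; "joint_efforts": joint torques, N m; "eef_pos": TCP position; "ee_rot": TCP orientation; "ft_force": force on the tool from outside, world axes, zero at the start; "torque": the same for the moment, N m; "gripper_width": opening from 0.0 (shut) to 1.0 (fully open).
Only numpy, scipy, OpenCV 4.12 (cv2) and the standard library are available. Lean on these libraries where they do the work, as an engineer would, in place of code of your own. Each camera call takes 0.05 s, during which the arm holds its last target.

## Task

The bench extractor's filter panel has been washed: hang it back on the sloping intake by its two keyholes, over both screw heads and flat on the face, and slide it down until it locks. Then swing the damper lever on the duct round into line with the red pointer and let go. Leave the pointer, the tub, the spray bottle and the cassettes where they are.

Things in the scene. Friction and masses are not known exactly. Their poses are not given: they have to be found in the camera images.
- panel: Teal louvred filter panel, 130 mm (its x) by 180 mm (its y), 5 mm thick, about 0.3 kg, loose, lying flat on the bench, front up. Origin: centre of its underside. x points to its top edge (the keyhole end, uppermost when hung), y to its left, z out of its front. Locked, the screw shanks stand at x = 40, y = +60 and -60 mm.
- panel_grip (a point): Black upright pull grip in the middle of the panel's front: a fin 70 mm long (panel x), 14 mm thick (panel y), its top 41 mm above the panel's underside. Pinch it across the 14 mm. A black foot 80 by 24 mm round it reaches 8 mm above the underside. This point is inside the fin, 28 mm above the panel's origin; same axes as the panel.
- keyhole_left (a point): Centre of the left keyhole's round entry hole, on the panel's front side: panel x 18, y +60, z 5 mm. Hole 23 mm across; from it a slot 11.5 mm wide runs up to panel x = 44 mm. The screw head enters the hole, then the panel slides 22 mm down the slope until it is locked.
- keyhole_right (a point): The same for the right keyhole: panel x 18, y -60, z 5 mm.
- intake: Sloping face, 260 wide by 180 mm, of the fixed extractor, a white hood 200 deep, 161 mm high. Origin: point on the face where the locked panel's origin lies, 93 mm above the bench. x up the slope (face from -75 to +105 mm), y left, z out of the face, 40 degrees from vertical towards the robot. The locked panel has the same axes.
- screw_left (a point): Centre of the top of the left screw head on the intake (at x 40, y +60, z 12 mm in the intake frame). Brass-coloured head 17 mm across, 5 mm thick, its underside 7 mm off the face; shank 8 mm across. Same axes as the intake.
- screw_right (a point): The same for the right screw (x 40, y -60, z 12 mm in the intake frame).
- damper (a joint): Angle of the damper lever, rad. 0 = shut: lever square to the duct, pointing to the extractor's front (towards the robot). Grows counter-clockwise from above to 1.57 = open: along the duct, away from the hood. Starts at 0 to 0.3. Vertical axis; friction holds it wherever it is left; about 3 N at the grip moves it.
- lever_pivot (a point): On the lever's vertical axis, level with the top of its bar, 161 mm above the bench. Below is the duct, a pipe 90 mm across, its axis level and 90 mm above the bench, from the hood's right side to an elbow into the bench. The point turns with the lever: its x axis points from grip to pivot, z up.
- lever_grip (a point): Point on the axis of the lever's grip, 193 mm above the bench. The grip is an upright round blue handle, 22 mm across, on the lever's end 120 mm from the pivot, reaching from the bar's top at 161 mm to 213 mm above the bench. Same axes as lever_pivot.
- pointer (a joint): Angle of the red pointer on the graduated quadrant plate under the lever, rad, measured just like the lever's angle (same axis, zero and direction): the lever is in line when the two are equal. 0.6 to 1.2; it sits stiffly where it was set (about 27 N at its tip would shift it): leave it there.
- pointer_tip (a point): Outer end of the red pointer, 109 mm from the lever's axis, 154.5 mm above the bench. Its x axis points from the tip to the pivot.
- soak_tub: White instrument tub with a pale blue lid, 138 by 198 mm, 77 mm high, loose; origin at the centre of its underside. Leave it.
- spray_bottle: White spray bottle with a blue band and head, 73 mm across, 194 mm tall, loose; origin at the centre of its underside. Leave it.
- cassettes: Two stacked steel instrument cassettes (one piece), 140 by 180 mm, 56 mm high, loose; origin at the centre of the underside. Leave them.
Mind the look-alikes: they are no part of the job. Of the things shaped like the panel, the teal one is meant.

How it is judged:
On the way, in this order (a step that is already met when the one before it is completed fails the run):
1. the panel hangs locked on both screws, flat on the face (x of panel in the frame of intake between -0.004 and 0.006 m and y of panel in the frame of intake between -0.005 and 0.005 m and z of panel in the frame of intake between -0.003 and 0.004 m and angle between the z axis of panel and the z axis of intake, either way round below 0.06 rad and angle between the x axis of panel and the x axis of intake, either way round below 0.06 rad), for 0.2 s.
2. the lever is in line with the red pointer (angle between the x axis of lever_grip and the x axis of pointer_tip, either way round below 0.07 rad), for 0.2 s.
At the end, for the whole second after the job is handed in: The panel hangs at rest, locked on both screws: at most 6 mm above and 4 mm below the locked position along the slope, within 5 mm sideways, under 4 mm off the face, within 0.06 rad of flat and straight. The lever is at rest within 0.07 rad (4 degrees) of the red pointer (all of step 1 and linear speed of panel below 0.02 m/s and angle between the x axis of lever_grip and the x axis of pointer_tip, either way round below 0.07 rad and velocity of joint damper between -0.05 and 0.05 rad/s); the robot touches nothing.
It fails at once if the red pointer is shifted more than 5 mm (distance of pointer_tip from where it was at the start of the episode above 0.005 m).
It fails at once if the soaking tub is pushed more than 25 mm (distance of soak_tub from where it was at the start of the episode above 0.025 m).
It fails at once if the spray bottle is pushed or knocked over (distance of spray_bottle from where it was at the start of the episode above 0.025 m or angle between spray_bottle's own z axis and vertical above 0.5 rad).
It fails at once if the cassettes are pushed more than 25 mm (distance of cassettes from where it was at the start of the episode above 0.025 m).
It also fails if it takes over 59 s, if anything falls off the work surface, if the arm or the gripper's body presses on something with over 40 N, if the wrist force passes 120 N, or if a joint passes its speed limit or range.

## Working session

There is one attempt and no reset: what is moved stays moved. The work goes in short steps, Python scripts to look and compute and a tool call to move; the robot and the scene stay as the last step left them, time stands still between calls to the robot, and variables do not carry over. Pictures are saved under pics/ and viewed, and the job is handed in when it is done.

Besides the shell and the picture viewer there is one more tool, called as a command line: name --argument value ..., lists and objects as JSON in quotes. send_rows: Moves the arm, as the interface text tells. Its arguments: {"type":"object","properties":{"deltas":{"type":"array"},"squeeze":{"type":"number"}},"required":["deltas"]}

```bash
ls; mkdir -p pics
python3 - <<'E'
from station import bot
import cv2
o=bot.get_obs()
for k,v in o.items(): print(k,v)
for n in ["side","top","wrist"]:
    c=bot.read_camera(n); cv2.imwrite(f"pics/{n}0.png",c["color"][:,:,::-1]); print(n,c["intrinsics"],c["world_to_cam"])
E
```

```text
pics
time_s 0.0
joint_pos [9.89166286e-01 4.87388227e-02 9.75888171e-02 1.62196689e+00
 3.97684135e-05 1.44299361e+00]
qd [-5.95542910e-04 -1.93077730e-03  5.05381517e-04 -1.70106030e-03
  9.00064632e-05 -9.80330173e-04]
joint_efforts [-3.96556788e-04 -3.38784635e+01  3.20014894e+01  2.04375159e-02
 -1.78345709e-05  7.37047458e-06]
eef_pos [0.22992988 0.47149261 0.30271862]
ee_rot [-0.70657837 -3.06023562  0.00339561]
ft_force [-0.2399962  -0.12697519  0.13991711]
torque [-0.04717302  0.00689148 -0.03805687]
gripper_width 0.9985182651075991
side [[435.97762292   0.         316.96349887]
 [  0.         435.97762292 246.36622817]
 [  0.           0.           1.        ]] [[ 0.89124415 -0.45334593  0.01270168 -0.44791956]
 [-0.29984388 -0.61002052 -0.73346344  0.24514363]
 [ 0.34026095  0.64988648 -0.67961022  1.38738673]
 [ 0.          0.          0.          1.        ]]
top [[563.49659795   0.         318.36567222]
 [  0.         563.49659795 239.93424244]
 [  0.           0.           1.        ]] [[ 2.61176014e-02 -9.99658041e-01  1.29286129e-03 -3.39487778e-02]
 [-9.91457068e-01 -2.60686249e-02 -1.27801837e-01  4.89180951e-01]
 [ 1.27791837e-01  2.05606096e-03 -9.91798880e-01  1.71056452e+00]
 [ 0.00000000e+00  0.00000000e+00  0.00000000e+00  1.00000000e+00]]
wrist [[371.64829954   0.         321.41934371]
 [  0.         371.64829954 233.8562644 ]
 [  0.           0.           1.        ]] [[ 0.43886186  0.89855314 -0.00158806 -0.52498273]
 [ 0.85610902 -0.41759368  0.30445503 -0.03896537]
 [ 0.27290585 -0.13497325 -0.95252539  0.38036412]
 [ 0.          0.          0.          1.        ]]
```

View pics/top0.png

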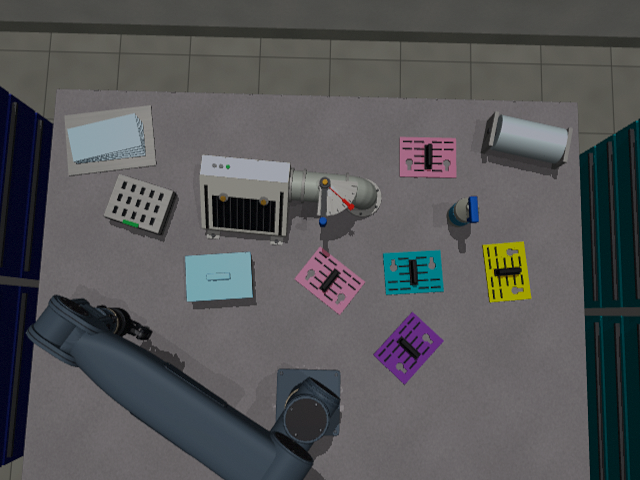

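View pics/side0.png

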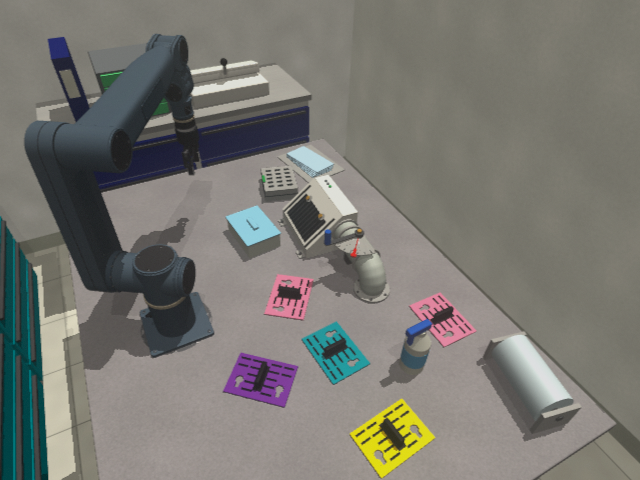

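View pics/wrist0.png

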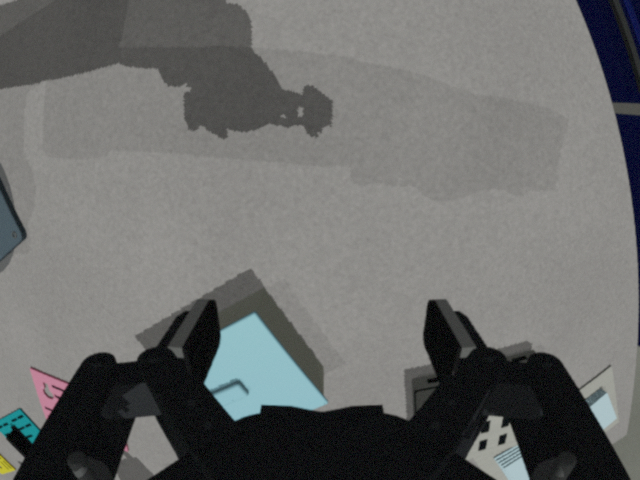

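Run:
```python
import cv2
t=cv2.imread("pics/top0.png")
cv2.imwrite("pics/top_panel.png",cv2.resize(t[240:304,372:452],None,fx=9,fy=9,interpolation=cv2.INTER_CUBIC))
cv2.imwrite("pics/top_hood.png",cv2.resize(t[145:245,190:300],None,fx=6,fy=6,interpolation=cv2.INTER_CUBIC)[:600])
cv2.imwrite("pics/top_lever.png",cv2.resize(t[160:240,290:390],None,fx=7.5,fy=7.5,interpolation=cv2.INTER_CUBIC))
s=cv2.imread("pics/side0.png")
cv2.imwrite("pics/side_panel.png",cv2.resize(s[315:390,295:375],None,fx=8,fy=8,interpolation=cv2.INTER_CUBIC))
cv2.imwrite("pics/side_hood.png",cv2.resize(s[170:270,275:395],None,fx=6,fy=6,interpolation=cv2.INTER_CUBIC))
```

```text
(no output)
```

View pics/top_panel.png

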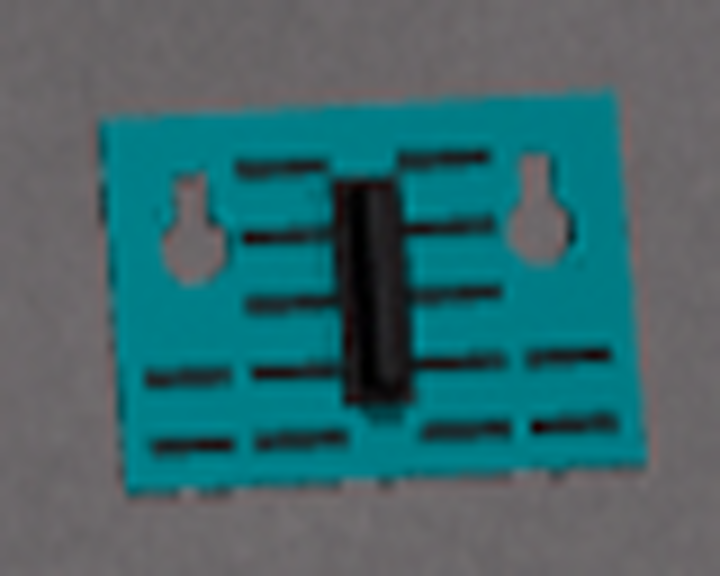

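View pics/top_hood.png

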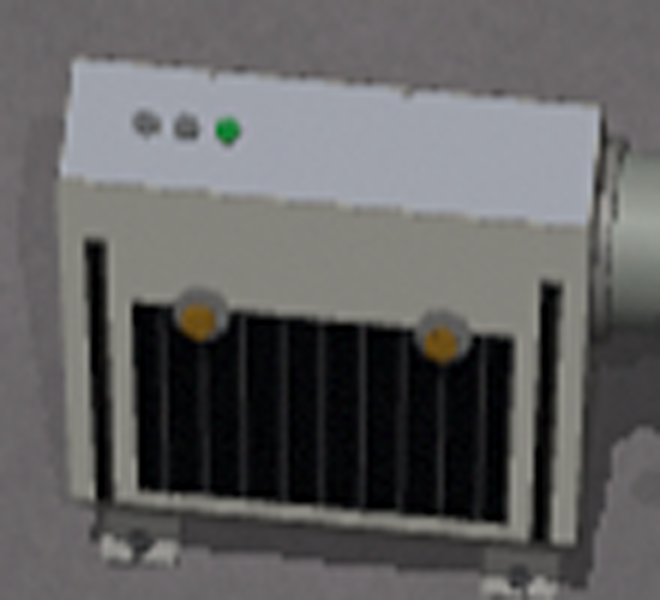

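View pics/top_lever.png

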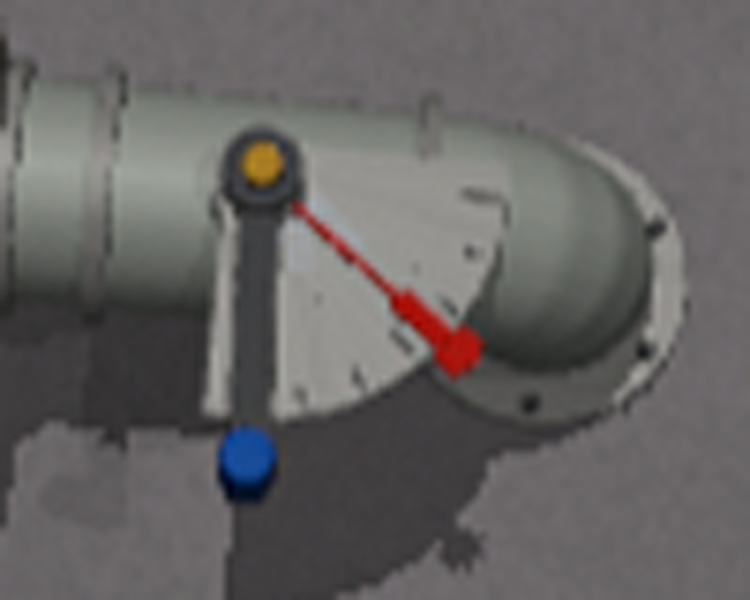

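View pics/side_panel.png

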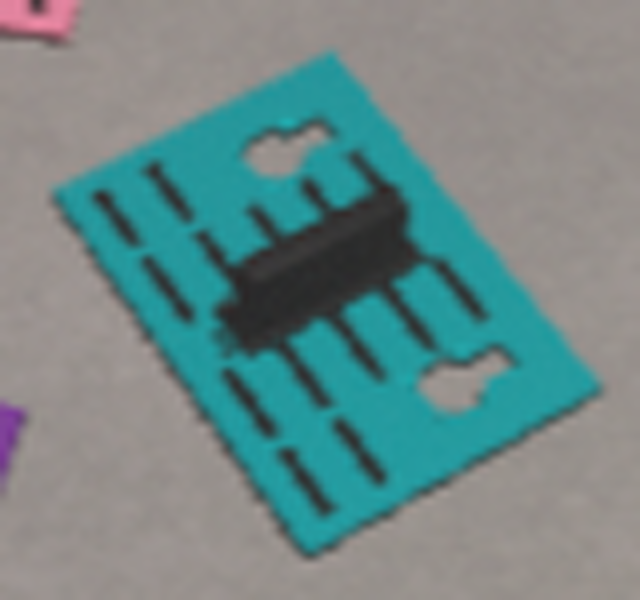

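View pics/side_hood.png

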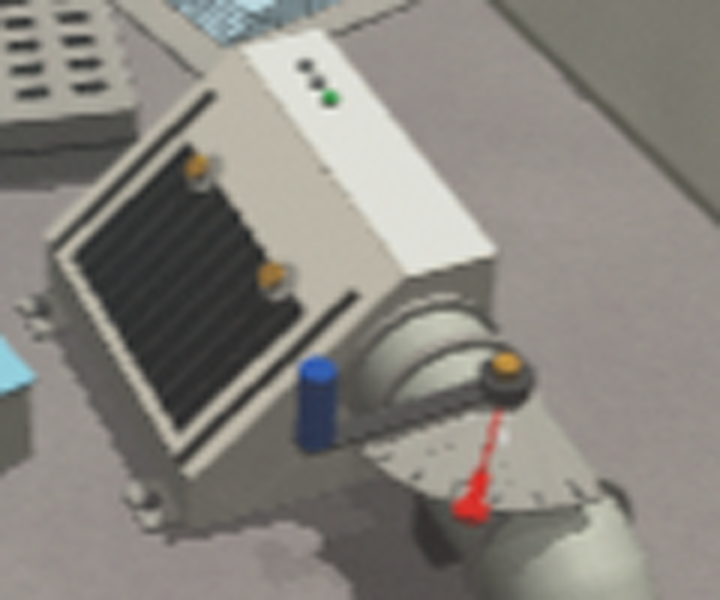

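```bash
cat > h.py <<'E'
import numpy as np, cv2
from scipy.optimize import least_squares
from scipy.spatial.transform import Rotation as R
K={"side":(435.97762292,316.96349887,246.36622817),"top":(563.49659795,318.36567222,239.93424244)}
T={"side":np.array([[0.89124415,-0.45334593,0.01270168,-0.44791956],[-0.29984388,-0.61002052,-0.73346344,0.24514363],[0.34026095,0.64988648,-0.67961022,1.38738673],[0,0,0,1]]),
"top":np.array([[2.61176014e-02,-9.99658041e-01,1.29286129e-03,-3.39487778e-02],[-9.91457068e-01,-2.60686249e-02,-1.27801837e-01,4.89180951e-01],[1.27791837e-01,2.05606096e-03,-9.91798880e-01,1.71056452e+00],[0,0,0,1]])}
def proj(c,P):
    P=np.atleast_2d(P); p=P@T[c][:3,:3].T+T[c][:3,3]; f,cx,cy=K[c]
    return np.c_[f*p[:,0]/p[:,2]+cx,f*p[:,1]/p[:,2]+cy]
def crop(px,s,off): return (np.array(px,float)+.5)/s-.5+np.array(off)
def ray(c,px):
    f,cx,cy=K[c]; d=np.array([(px[0]-cx)/f,(px[1]-cy)/f,1]); Rm=T[c][:3,:3]
    return -Rm.T@T[c][:3,3],Rm.T@d
def atz(c,px,z):
    o,d=ray(c,px); return o+d*(z-o[2])/d[2]
def yawR(a): return R.from_euler('z',a).as_matrix()
TILT=R.from_euler('y',-np.deg2rad(40)).as_matrix()  # x up slope, z leaning to -x
E
python3 - <<'E'
from h import *
m=np.array
pan=m([[65,90,5],[65,-90,5],[-65,-90,5],[-65,90,5],[18,60,5],[18,-60,5]])/1e3
pt=crop([[104,118],[614,94],[646,468],[128,494],[193,252],[540,233]],9,(372,240))
ps=crop([[330,52],[600,390],[310,558],[55,192],[278,152],[456,388]],8,(295,315))
def f(v,full=0):
    W=pan@yawR(v[2]).T+[v[0],v[1],0]
    return np.r_[(proj("top",W)-pt).ravel(),(proj("side",W)-ps).ravel()]
s=least_squares(f,[.4,-.2,0]); print("panel",s.x,np.round(s.fun,1))
hc=m([[105,130,0],[105,-130,0],[-75,-130,0],[-75,130,0],[40,60,12],[40,-60,12]])/1e3
ht=crop([[63,178],[590,225],[575,545],[75,497],[198,320],[440,345]],6,(190,145))
hs=crop([[245,48],[405,275],[183,470],[47,235],[197,165],[273,273]],6,(275,170))
def g(v):
    W=hc@TILT.T@yawR(v[2]).T+[v[0],v[1],.093]
    return np.r_[(proj("top",W)-ht).ravel(),(proj("side",W)-hs).ravel()]
s=least_squares(g,[.5,.15,0]); print("hood",s.x,np.round(s.fun,1))
for c,px,z,n in [("top",crop([263,163],7.5,(290,160)),.165,"piv"),("top",crop([247,455],7.5,(290,160)),.213,"grip"),("top",crop([468,350],7.5,(290,160)),.1545,"tip"),
 ("side",crop([505,365],6,(275,170)),.165,"piv"),("side",crop([318,370],6,(275,170)),.213,"grip"),("side",crop([468,518],6,(275,170)),.1545,"tip")]:
    print(c,n,atz(c,px,z))
E
```

```text
panel [ 0.40076841 -0.31777155  0.08047839] [-0.6  0.   0.1 -0.4 -0.1 -0.4 -0.4 -0.1  0.1 -0.4 -0.1 -0.4  0.4  0.3
  0.4  0.3 -0.4  0.1 -0.4  0.3 -0.4  0.7 -0.6  0.1]
hood [ 0.56723836  0.20631605 -0.07627343] [-1.  -0.3  0.2  0.8 -0.2 -0.2 -0.9 -0.8 -0.1  0.1  0.  -0.  -0.9 -0.
  0.4  0.7  1.3  2.   0.2  0.1  0.1  0.3 -0.4  0.5]
top piv [ 0.64402896 -0.03504763  0.165     ]
top grip [ 0.52198936 -0.03154034  0.213     ]
top tip [ 0.57488933 -0.11600333  0.1545    ]
side piv [ 0.64625626 -0.02551185  0.165     ]
side grip [ 0.52192594 -0.03121503  0.213     ]
side tip [ 0.57055608 -0.11469427  0.1545    ]
```

```bash
cat >> h.py <<'E'
def deltas(obs,target,yaw=None):
    """delta in tool frame to TCP world target; yaw = desired world direction angle of tool y (mod pi)"""
    Rm=R.from_rotvec(obs["ee_rot"]).as_matrix()
    d=Rm.T@(np.array(target)-obs["eef_pos"])
    tw=0
    if yaw is not None:
        ty=Rm.T@np.array([np.cos(yaw),np.sin(yaw),0]); a=np.arctan2(-ty[0],ty[1])
        tw=[(a+k*np.pi) for k in (-1,0,1)]
    return np.round(d,4),np.round(tw,3)
def tool(obs):
    Rm=R.from_rotvec(obs["ee_rot"]).as_matrix()
    return obs["eef_pos"],Rm
E
python3 - <<'E'
from h import *
from station import bot
o=bot.get_obs(); print(tool(o)); print(o["joint_pos"])
yaw=.0805+np.pi/2
print(deltas(o,[.4227,-.3160,.20],yaw))
print(deltas(o,[.4227,-.3160,.30],yaw))
E
```

```text
(array([0.22997032, 0.47156289, 0.30292918]), array([[-8.98802598e-01,  4.38352404e-01, -1.02959968e-03],
       [ 4.38353555e-01,  8.98801206e-01, -1.59797675e-03],
       [ 2.24928483e-04, -1.88759433e-03, -9.99998193e-01]]))
[ 9.89202292e-01  4.86180383e-02  9.78834104e-02  1.62196257e+00
 -1.75379044e-05  1.44296814e+00]
(array([-0.5185, -0.6232,  0.104 ]), array([-3.676, -0.534,  2.607]))
(array([-0.5185, -0.6234,  0.004 ]), array([-3.676, -0.534,  2.607]))
```

send_rows --deltas '[60,-0.02,-0.025,0,-0.02,60,-0.049,-0.059,0,-0.05,60,-0.078,-0.094,0,-0.08,60,-0.107,-0.128,0,-0.11,60,-0.136,-0.163,0,-0.14,60,-0.165,-0.198,0,-0.17,60,-0.194,-0.233,0,-0.2,60,-0.223,-0.268,0,-0.23,60,-0.252,-0.303,0,-0.26,60,-0.281,-0.338,0.01,-0.29,60,-0.31,-0.373,0.02,-0.32,60,-0.339,-0.408,0.03,-0.35,60,-0.368,-0.443,0.04,-0.38,60,-0.397,-0.478,0.05,-0.41,60,-0.426,-0.513,0.06,-0.44,60,-0.455,-0.548,0.08,-0.47,60,-0.484,-0.583,0.09,-0.5,60,-0.505,-0.608,0.1,-0.52,60,-0.5185,-0.6232,0.104,-0.534,60,-0.5185,-0.6232,0.104,-0.534]'

```text
time_s: 2.15
eef_pos: [0.4226, -0.3175, 0.198]
ee_rot: [0.121, -3.137, -0.002]
ft_force: [0.0, 0.1, 0.2]
gripper_width: 0.603
```

Run:
```python
from h import *
from station import bot
o=bot.get_obs(); print(o["time_s"],tool(o)); print(o["joint_pos"])
yaw=.0805+np.pi/2
print(deltas(o,[.4227,-.3160,.087],yaw))
for n in ["wrist","top","side"]:
    c=bot.read_camera(n); cv2.imwrite(f"pics/{n}1.png",c["color"][:,:,::-1])
```

```text
2.15 (array([ 0.4225821 , -0.31749054,  0.1979884 ]), array([[-0.99700679, -0.07729053, -0.00190494],
       [-0.07729298,  0.99700764,  0.00124648],
       [ 0.0018029 ,  0.00138999, -0.99999741]]))
[-7.71049518e-01  6.17852505e-02 -9.68228123e-02  1.41442311e+00
 -4.33579407e-04 -8.48418052e-01]
(array([-0.0004,  0.0013,  0.111 ]), array([-3.145e+00, -3.000e-03,  3.138e+00]))
```

View pics/wrist1.png

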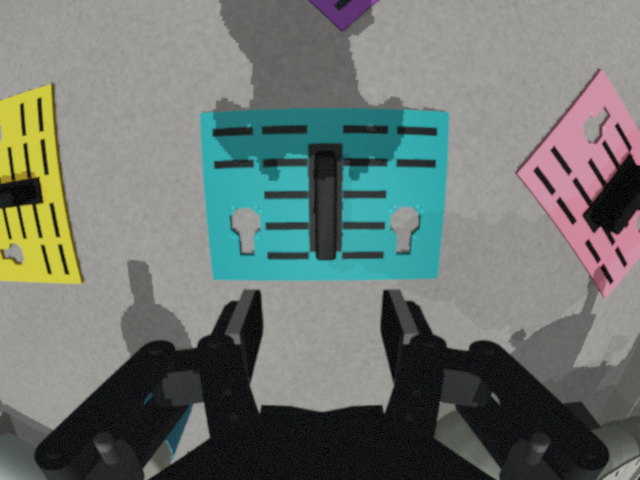

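View pics/side1.png

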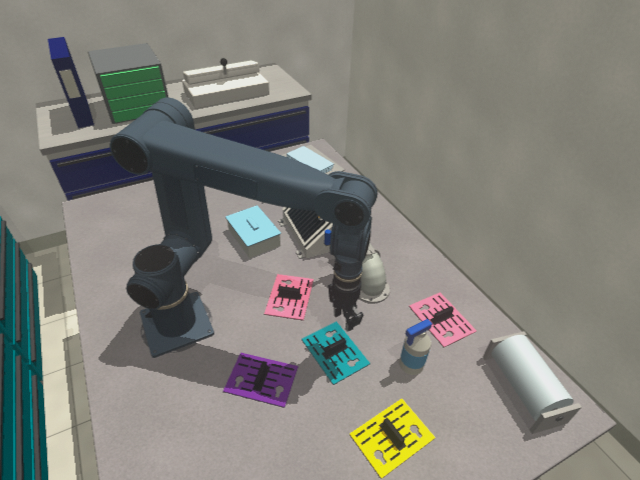

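```bash
cat >> h.py <<'E'
def projw(c,P):
    P=np.atleast_2d(P); M=c["world_to_cam"]; p=P@M[:3,:3].T+M[:3,3]; K=c["intrinsics"]
    r=np.hypot(p[:,0],p[:,1]); th=np.arctan2(r,p[:,2]); s=K[0,0]*th/r
    return np.c_[p[:,0]*s+K[0,2],p[:,1]*s+K[1,2]]
E
python3 - <<'E'
from h import *
from station import bot
c=bot.read_camera("wrist")
pan=np.array([[65,90,5],[65,-90,5],[-65,-90,5],[-65,90,5],[18,60,5],[18,-60,5],[35,0,41],[-35,0,41]])/1e3
W=pan@yawR(.0805).T+[.4008,-.3178,0]
print(projw(c,W).round(1))
np.set_printoptions(suppress=True,precision=4)
print(np.linalg.inv(c["world_to_cam"]))
im=c["color"][:,:,::-1].copy()
cv2.imwrite("pics/w1crop.png",cv2.resize(im[90:300,190:460],None,fx=2.9,fy=2.8,interpolation=cv2.INTER_CUBIC))
E
```

```text
[[430.  276.2]
 [207.  276.4]
 [194.2 111. ]
 [441.9 110.3]
 [397.9 219.8]
 [238.4 220. ]
 [317.8 259. ]
 [317.4 152.5]]
[[-0.0797  0.9495  0.3034  0.345 ]
 [ 0.9968  0.0753  0.0261 -0.3203]
 [ 0.002   0.3045 -0.9525  0.2704]
 [ 0.      0.      0.      1.    ]]
```

View pics/w1crop.png

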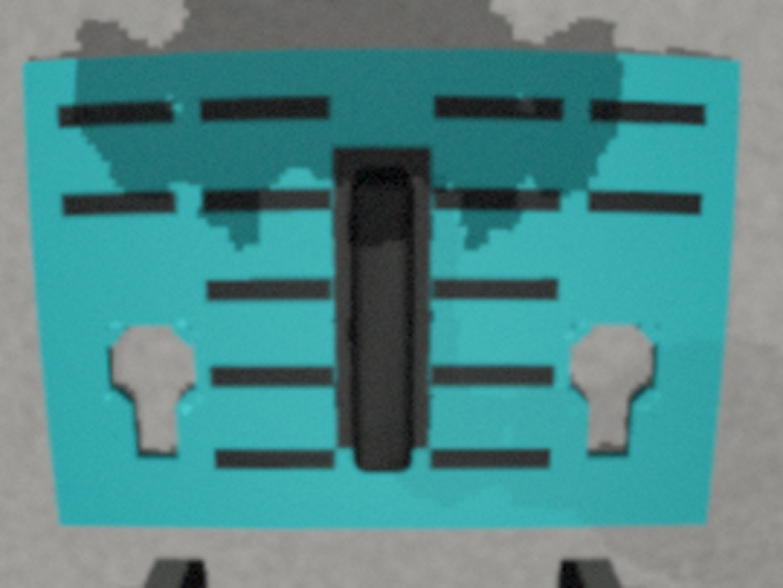

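send_rows --deltas '[60,0,0.0007,0.03,-0.003,60,0,0.0007,0.06,-0.003,60,0,0.0007,0.085,-0.003,60,0,0.0007,0.1,-0.003,60,0,0.0007,0.11,-0.003,60,0,0.0007,0.11,-0.003,30,0,0.0007,0.11,-0.003,0,0,0.0007,0.11,-0.003,0,0,0.0007,0.11,-0.003,0,0,0.0007,0.11,-0.003,0,0,0.0007,0.11,-0.003,0,0,0.0007,0.11,-0.003]' --squeeze 20

```text
time_s: 3.55
eef_pos: [0.4238, -0.3152, 0.0916]
ee_rot: [-0.131, 3.137, -0.002]
ft_force: [-0.4, 1.9, 5.0]
gripper_width: 0.159
```

send_rows --deltas '[0,0,0,-0.01,0,0,0,0,-0.03,0,0,0,0,-0.06,0,0,0,0,-0.09,0,0,0,0,-0.11,0,0,0,0,-0.11,0,0,0,0,-0.11,0,0,0,0,-0.11,0]'

```text
time_s: 4.35
eef_pos: [0.422, -0.3141, 0.1975]
ee_rot: [0.13, -3.136, -0.005]
ft_force: [0.7, -0.4, -4.5]
gripper_width: 0.161
```

Run:
```python
from h import *
from station import bot
o=bot.get_obs(); print(o["time_s"],tool(o)); print(o["ft_force"],o["torque"],o["gripper_width"])
for n in ["wrist","top","side"]:
    c=bot.read_camera(n); cv2.imwrite(f"pics/{n}2.png",c["color"][:,:,::-1])
```

```text
4.35 (array([ 0.42197322, -0.31410606,  0.19751883]), array([[-0.99654806, -0.08295845, -0.00313926],
       [-0.08296748,  0.99654814,  0.00286466],
       [ 0.00289078,  0.00311523, -0.99999097]]))
[ 0.74455895 -0.38490644 -4.50966201] [ 0.03314947 -0.0626844  -0.03788914] 0.1609076284206086
```

View pics/wrist2.png

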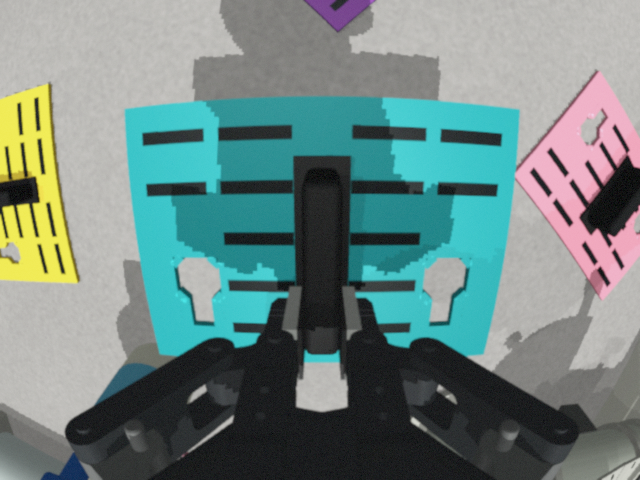

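View pics/side2.png

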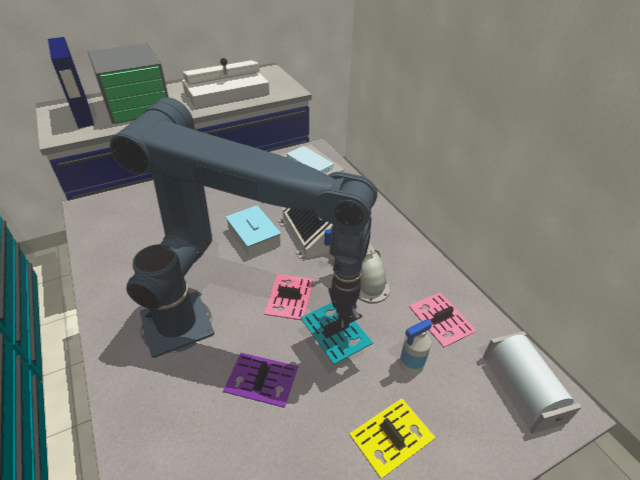

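Run:
```python
import cv2
w=cv2.imread("pics/wrist2.png")
cv2.imwrite("pics/w2c.png",cv2.resize(w[90:370,115:530],None,fx=1.9,fy=2,interpolation=cv2.INTER_CUBIC))
t=cv2.imread("pics/top2.png")
cv2.imwrite("pics/t2c.png",cv2.resize(t[230:310,362:462],None,fx=7.5,fy=7.5,interpolation=cv2.INTER_CUBIC))
t=cv2.imread("pics/side2.png")
cv2.imwrite("pics/s2c.png",cv2.resize(t[290:370,290:390],None,fx=7.5,fy=7.5,interpolation=cv2.INTER_CUBIC))
```

```text
(no output)
```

View pics/w2c.png

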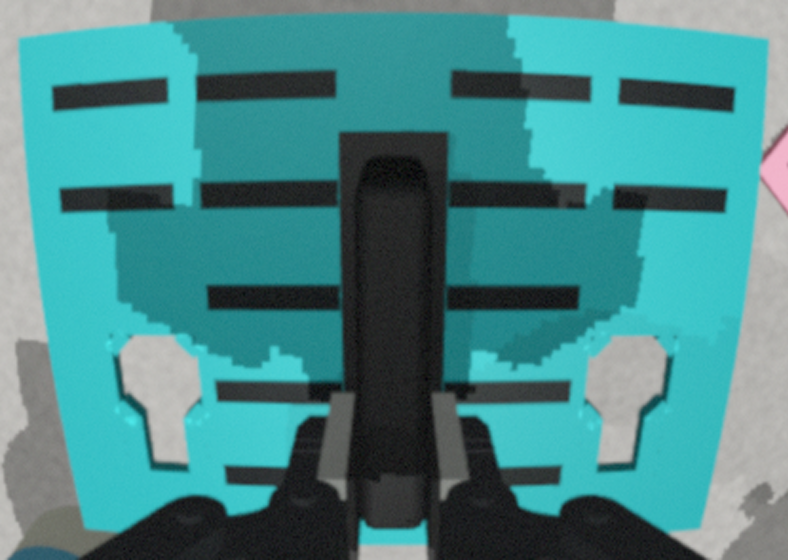

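View pics/t2c.png

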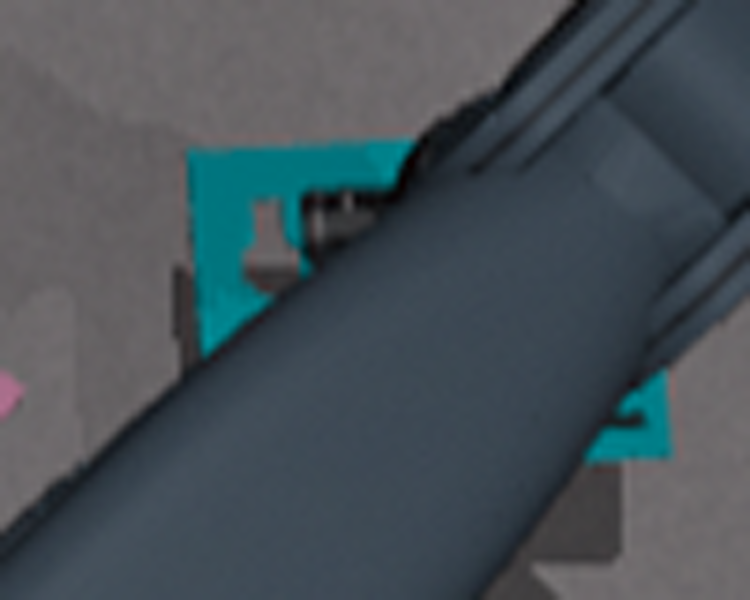

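View pics/s2c.png

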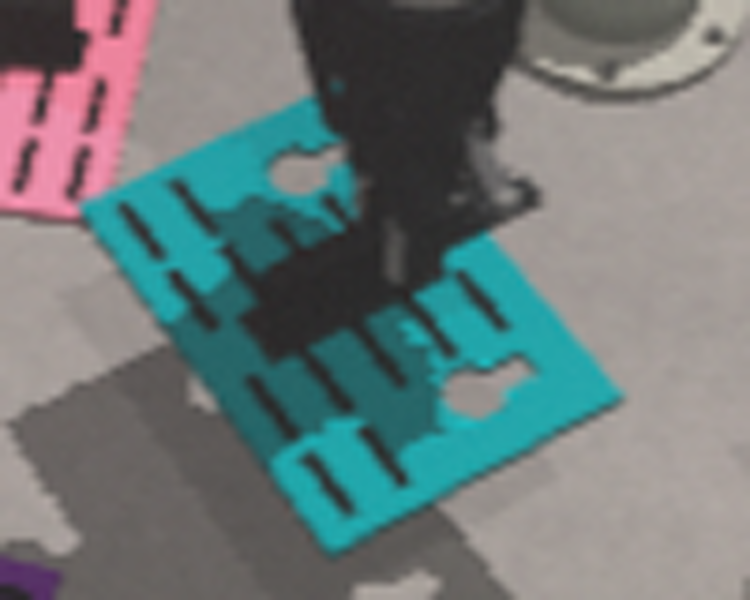

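```bash
cat >> h.py <<'E'
C=lambda *a: np.array(a)/1e3
PC={"TL":C(65,90,5),"TR":C(65,-90,5),"BR":C(-65,-90,5),"BL":C(-65,90,5),"HL":C(18,60,5),"HR":C(18,-60,5)}
def fitpanel(obs,wc,meas,p0,tilt0=0.):
    """meas: {cam:{name:px}}; returns pose. params: pos, yaw, tilt(about -y), roll, wristcam shift(3, cam frame)"""
    def Rp(v): return yawR(v[3])@R.from_euler('y',-v[4]).as_matrix()@R.from_euler('x',v[5]).as_matrix()
    def f(v):
        out=[]
        for cam,d in meas.items():
            for n,px in d.items():
                W=Rp(v)@PC[n]+v[:3]
                if cam=="wrist":
                    M=dict(wc); A=np.array(wc["world_to_cam"]).copy(); A[:3,3]+=v[6:9]; M["world_to_cam"]=A
                    q=projw(M,W)[0]; out+=list((q-px)*1)
                else: out+=list(proj(cam,W)[0]-px)
        return np.r_[out,v[6:9]/.002]
    s=least_squares(f,[*p0,tilt0,0,0,0,0]); v=s.x
    Rt=R.from_rotvec(obs["ee_rot"]).as_matrix()
    print("pos",v[:3].round(4),"yaw",v[3].round(4),"tilt deg",np.rad2deg(v[4]).round(2),"roll deg",np.rad2deg(v[5]).round(2),"shift",v[6:].round(4),"rms",np.sqrt(np.mean(s.fun**2)).round(2))
    G=obs["eef_pos"]+Rt[:,2]*.054
    print("grasp pt in panel frame mm",(Rp(v).T@(G-v[:3])*1e3).round(1), "res",s.fun.round(1))
    return v
E
python3 - <<'E'
from h import *
from station import bot
o=bot.get_obs(); wc=bot.read_camera("wrist")
cw=lambda x,y: np.array([(x+.5)/1.9-.5+115,(y+.5)/2-.5+90])
m={"wrist":{"BR":cw(20,38),"BL":cw(768,38),"TL":cw(700,528),"TR":cw(84,528),"HR":cw(160,372),"HL":cw(627,370)},
"top":{"TL":crop([188,150],7.5,(362,230)),"BR":crop([668,457],7.5,(362,230))},
"side":{"BL":crop([82,205],7.5,(290,290)),"BR":crop([332,556],7.5,(290,290)),"TR":crop([622,398],7.5,(290,290)),"HL":crop([300,172],7.5,(290,290)),"HR":crop([478,390],7.5,(290,290))}}
fitpanel(o,wc,m,[.4,-.316,.11,.08])
E
```

```text
pos [ 0.3995 -0.316   0.1058] yaw 0.0815 tilt deg 0.22 roll deg 0.1 shift [ 0.0013 -0.0007  0.0001] rms 0.93
grasp pt in panel frame mm [22.7  0.2 38. ] res [ 0.5 -1.5 -1.2 -0.9 -0.1 -1.4  1.  -1.3 -1.1  1.9  0.8  2.9 -0.6 -0.2
  0.  -0.3 -0.6  0.4 -0.1 -0.1  0.3 -0.4 -0.2  0.1 -0.5  0.3  0.7 -0.3
  0. ]
```

send_rows --deltas '[0,0,0,-0.02,0,0,0,0,-0.05,0,0,0,0,-0.085,0,0,-0.005,0.01,-0.115,0,0,-0.013,0.03,-0.135,0,0,-0.025,0.06,-0.1425,0.02,0,-0.04,0.095,-0.1425,0.03,0,-0.057,0.135,-0.1425,0.04,0,-0.074,0.175,-0.1425,0.05,0,-0.091,0.215,-0.1425,0.06,0,-0.108,0.255,-0.1425,0.08,0,-0.125,0.295,-0.1425,0.09,0,-0.142,0.335,-0.1425,0.1,0,-0.159,0.375,-0.1425,0.12,0,-0.175,0.415,-0.1425,0.13,0,-0.19,0.45,-0.1425,0.14,0,-0.2,0.475,-0.1425,0.15,0,-0.208,0.494,-0.1425,0.158,0,-0.2118,0.5027,-0.1425,0.158,0,-0.2118,0.5027,-0.1425,0.158]'

```text
time_s: 6.55
eef_pos: [0.5923, 0.2045, 0.3413]
ee_rot: [-0.115, -3.138, 0.001]
ft_force: [0.6, -0.9, -3.3]
gripper_width: 0.163
```

Run:
```python
from h import *
from station import bot
o=bot.get_obs(); print(o["time_s"],tool(o)); print(o["ft_force"],o["torque"],o["gripper_width"])
print(deltas(o,[.5914,.2044,.275],np.pi/2-.0763))
for n in ["wrist","top","side"]:
    c=bot.read_camera(n); cv2.imwrite(f"pics/{n}3.png",c["color"][:,:,::-1])
```

```text
6.55 (array([0.59229587, 0.20454685, 0.34127601]), array([[-9.97337223e-01,  7.29119687e-02, -1.51958558e-03],
       [ 7.29130014e-02,  9.97338102e-01, -6.35572656e-04],
       [ 1.46919975e-03, -7.44677813e-04, -9.99998643e-01]]))
[ 0.60617101 -0.90688426 -3.33771183] [-0.07292666 -0.07914114  0.01927631] 0.162725196886281
(array([ 0.0008, -0.0002,  0.0663]), array([-3.138e+00,  3.000e-03,  3.145e+00]))
```

View pics/wrist3.png

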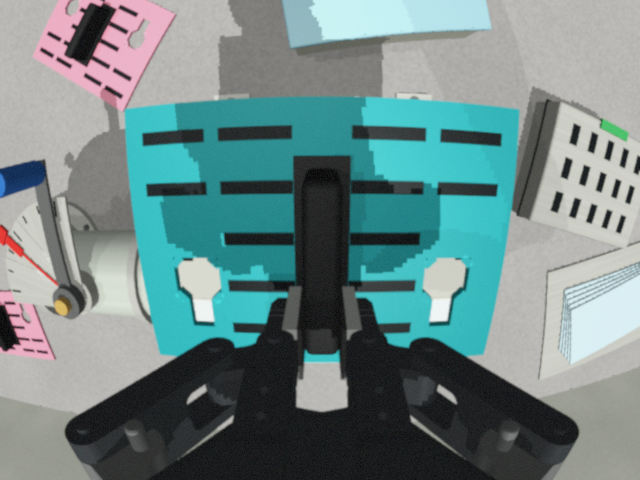

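View pics/side3.png

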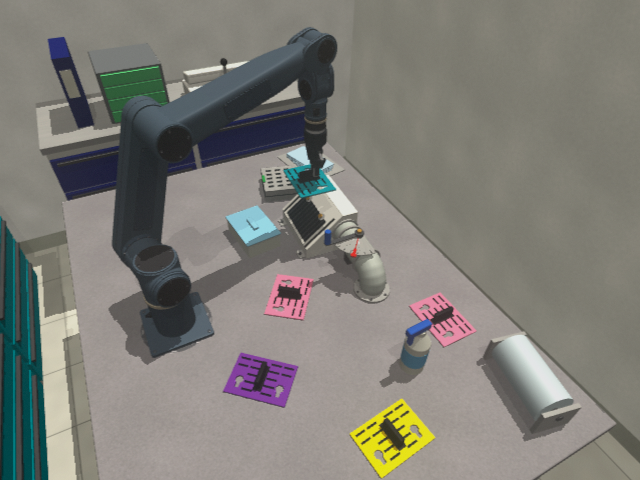

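View pics/top3.png

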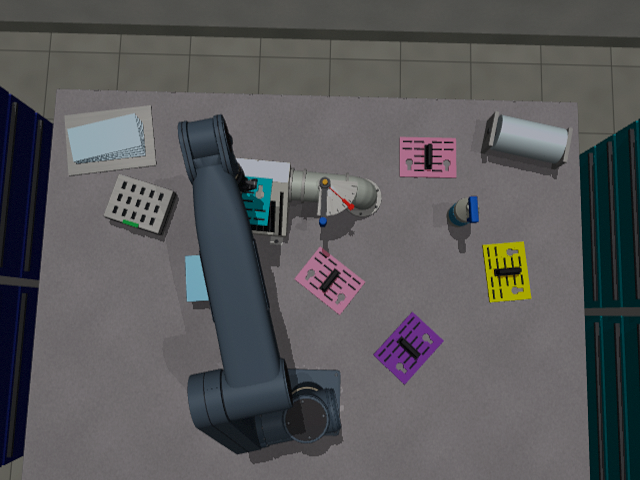

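send_rows --deltas '[0,0.001,0,0.02,0.003,0,0.001,0,0.045,0.003,0,0.001,0,0.065,0.003,0,0.001,0,0.08,0.003,0,0.001,0,0.09,0.003,0,0.001,0,0.094,0.003,0,0.001,0,0.096,0.003]'

```text
time_s: 7.4
eef_pos: [0.5912, 0.2032, 0.2466]
ee_rot: [0.123, 3.139, -0.0]
ft_force: [0.6, 0.5, -2.9]
gripper_width: 0.16
```

send_rows --deltas '[0,0,0,0.002,0,0,0,0,0.004,0,0,0,0,0.006,0,0,0,0,0.006,0]'

```text
time_s: 7.8
eef_pos: [0.5914, 0.2038, 0.2416]
ee_rot: [0.122, 3.138, 0.0]
ft_force: [-1.1, -1.8, -1.2]
gripper_width: 0.157
```

send_rows --deltas '[0,0.002,0,0.004,0,0,0.0035,0,0.0075,0,0,0.005,0,0.0105,0,0,0.0065,0,0.0135,0,0,0.0065,0,0.0135,0]'

```text
time_s: 8.3
eef_pos: [0.584, 0.2044, 0.226]
ee_rot: [-0.122, -3.138, 0.0]
ft_force: [-4.2, -0.9, 0.7]
gripper_width: 0.16
```

Run:
```python
from h import *
from station import bot
o=bot.get_obs(); print(o["time_s"],tool(o)[0]); print(o["ft_force"],o["torque"],o["gripper_width"])
for n in ["wrist","side"]:
    c=bot.read_camera(n)["color"][:,:,::-1]; cv2.imwrite(f"pics/{n}4.png",c)
    if n=="side": cv2.imwrite("pics/s4c.png",cv2.resize(c[140:260,260:380],None,fx=5,fy=5,interpolation=cv2.INTER_CUBIC))
```

```text
8.3 [0.58403207 0.20439909 0.2259833 ]
[-4.22618669 -0.94838298  0.73903558] [-0.00541243  0.63151635  0.03552882] 0.16031334574807612
```

View pics/wrist4.png

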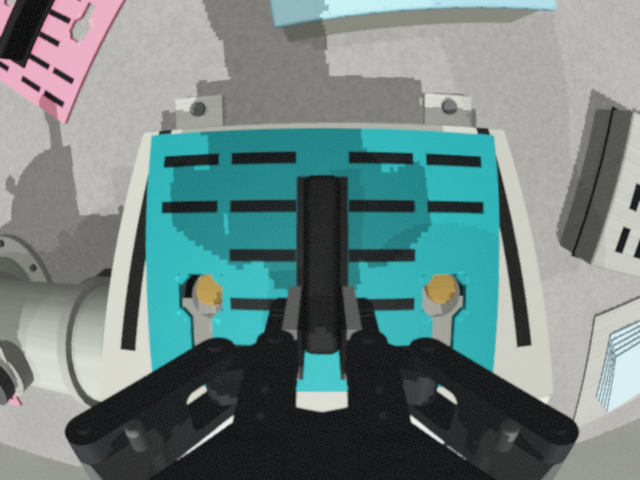

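View pics/s4c.png

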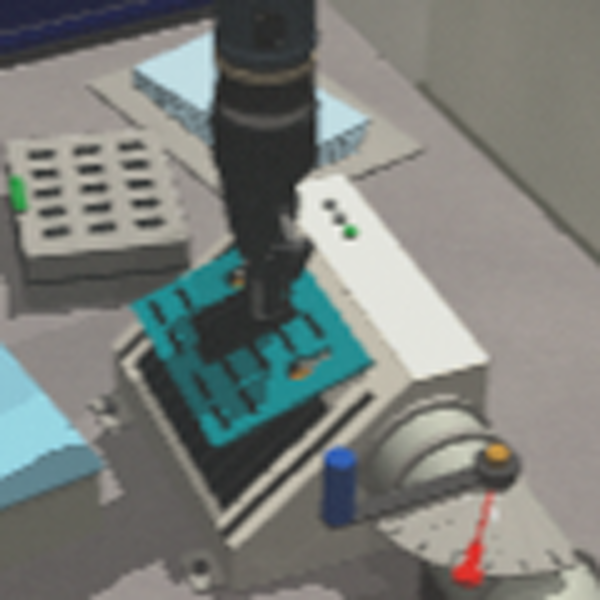

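Run:
```python
import cv2,numpy as np
w=cv2.imread("pics/wrist4.png")
a=cv2.resize(w[255:345,165:245],None,fx=5,fy=5,interpolation=cv2.INTER_CUBIC);b=cv2.resize(w[255:345,400:480],None,fx=5,fy=5,interpolation=cv2.INTER_CUBIC)
cv2.imwrite("pics/w4c.png",np.hstack([a,b])[:450])
```

```text
(no output)
```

View pics/w4c.png

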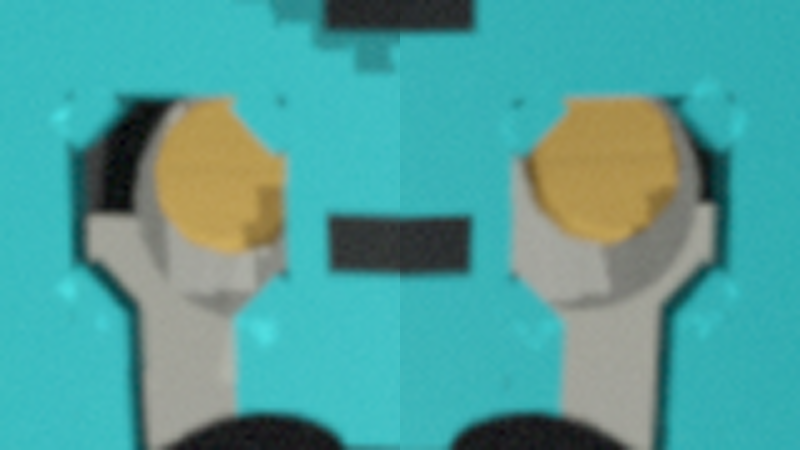

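send_rows --deltas '[0,0.0005,0.0005,0.002,0,0,0.001,0.001,0.004,0,0,0.0015,0.0017,0.006,0,0,0.002,0.0017,0.008,0,0,0.002,0.0017,0.008,0]'

```text
time_s: 8.9
eef_pos: [0.5825, 0.2049, 0.2186]
ee_rot: [-0.123, -3.138, 0.004]
ft_force: [-3.9, -3.5, 1.9]
gripper_width: 0.158
```

Run:
```python
from h import *
from station import bot
o=bot.get_obs(); print(o["time_s"],tool(o)[0]); print(o["ft_force"],o["torque"],o["gripper_width"])
for n in ["wrist","side"]:
    c=bot.read_camera(n)["color"][:,:,::-1]; cv2.imwrite(f"pics/{n}5.png",c)
    if n=="side": cv2.imwrite("pics/s5c.png",cv2.resize(c[170:250,270:370],None,fx=7.5,fy=7.5,interpolation=cv2.INTER_CUBIC))
    else: cv2.imwrite("pics/w5c.png",cv2.resize(c[100:400,120:520],None,fx=2,fy=2,interpolation=cv2.INTER_CUBIC))
```

```text
8.9 [0.58246619 0.20494188 0.21856012]
[-3.87377456 -3.45260968  1.93273437] [-0.55807557  0.82542518  0.00773964] 0.1581840605952174
```

View pics/w5c.png

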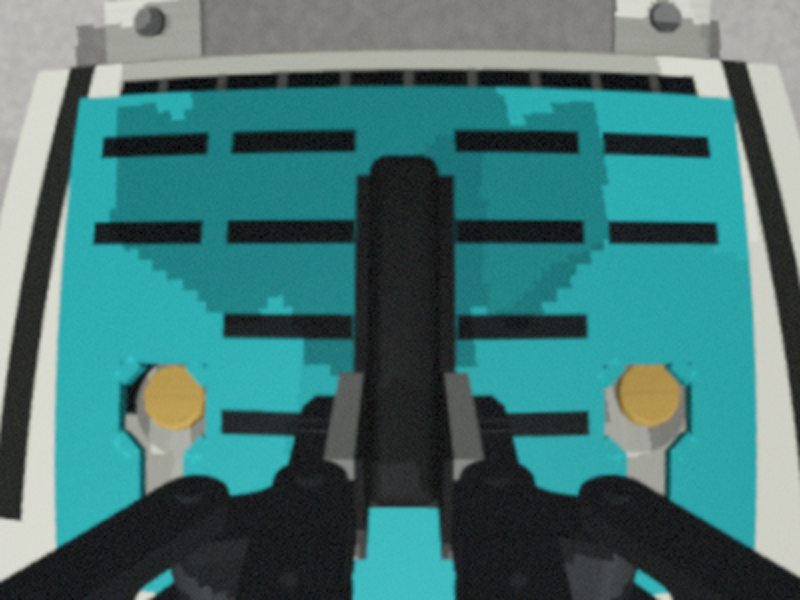

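View pics/s5c.png

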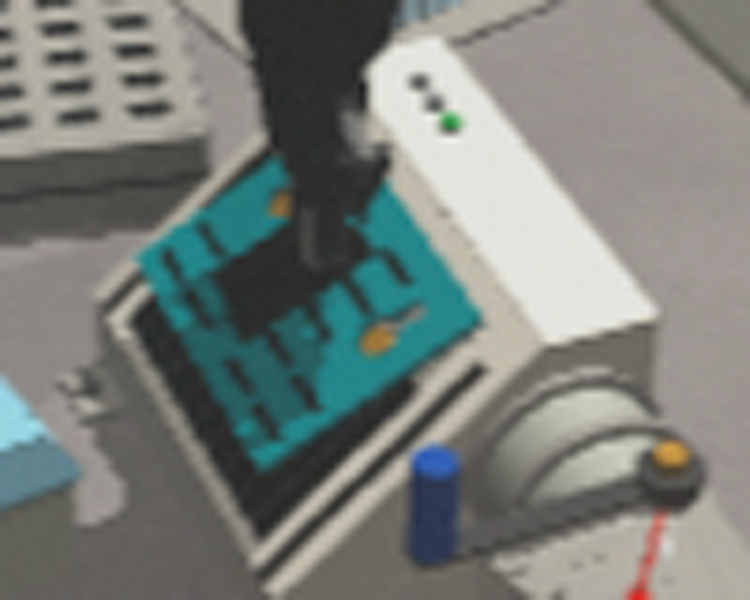

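```bash
cat >> h.py <<'E'
PC.update({"F-":C(-35,0,41),"F+":C(35,0,41)})
HO=np.array([.56724,.20632,.093]); HR_=yawR(-.0763)@TILT
def relfit(obs,wc,meas,scr,t0):
    # params: panel pose in hood frame (x,y,z mm/1e3, rotvec), wrist cam shift
    def f(v):
        Rp=R.from_rotvec(v[3:6]).as_matrix(); out=[]
        A=np.array(wc["world_to_cam"]).copy(); A[:3,3]+=v[6:9]; M=dict(wc); M["world_to_cam"]=A
        for cam,d in meas.items():
            for n,px in d.items():
                W=HR_@(Rp@PC[n]+v[:3])+HO
                out+=list((projw(M,W) if cam=="wrist" else proj(cam,W))[0]-px)
        for n,px in scr.items():
            W=HR_@C(40,60 if n=="SL" else -60,12)+HO
            out+=list((projw(M,W)[0]-px))
        return np.r_[out,v[6:9]/.003]
    s=least_squares(f,[.022,0,.02,0,t0,0,0,0,0]); v=s.x
    print("panel in hood mm",(v[:3]*1e3).round(1),"rot deg",np.rad2deg(v[3:6]).round(1),"shift",(v[6:]*1e3).round(1))
    print(s.fun.round(1))
    Rp=R.from_rotvec(v[3:6]).as_matrix()
    for n in ("HL","HR","TL","TR","BL","BR"): print(n,((Rp@(PC[n]-C(0,0,5))+v[:3])*1e3).round(1))
    Rt=R.from_rotvec(obs["ee_rot"]).as_matrix(); G=obs["eef_pos"]+Rt[:,2]*.054
    print("grasp in panel",(Rp.T@(HR_.T@(G-HO)-v[:3])*1e3).round(1))
    return v
E
python3 - <<'E'
from h import *
from station import bot
o=bot.get_obs(); wc=bot.read_camera("wrist")
c=lambda x,y: crop([x,y],2,(120,100)); sc=lambda x,y: crop([x,y],7.5,(270,170))
m={"wrist":{"BR":c(80,98),"BL":c(732,98),"HR":c(166,404),"HL":c(647,404)},
"side":{"BL":sc(137,258),"BR":sc(262,472),"TR":sc(485,318)}}
v=relfit(o,wc,m,{"SR":c(174,397),"SL":c(649,395)},.2)
E
```

```text
panel in hood mm [24.3 -1.2 13.3] rot deg [-0.2 13.6 -0.1] shift [ 2.6 -0.3 -0. ]
[ 0.9 -0.9 -0.9 -0.8 -0.   1.   0.1  0.8 -0.5  0.4 -0.4  0.1 -0.   0.6
 -0.  -0.3 -0.2  0.1  0.9 -0.1 -0. ]
HL [41.9 58.7  8.8]
HR [ 41.8 -61.3   9.2]
TL [87.6 88.7 -2.3]
TR [ 87.4 -91.3  -1.8]
BL [-38.8  88.8  28.3]
BR [-38.9 -91.2  28.8]
grasp in panel [24.9  0.8 38.7]
```

send_rows --deltas '[0,0.0002,0.0005,0.002,0,0,0.0004,0.001,0.004,0,0,0.0006,0.001,0.006,0,0,0.0008,0.001,0.008,0,0,0.001,0.001,0.01,0,0,0.001,0.001,0.012,0,0,0.0005,0.001,0.013,0,0,0.0005,0.001,0.013,0]'

```text
time_s: 9.85
eef_pos: [0.5819, 0.2062, 0.2064]
ee_rot: [-0.123, -3.138, 0.003]
ft_force: [-6.8, -3.5, 4.6]
gripper_width: 0.157
```

```bash
cat > look.py <<'E'
import sys
from h import *
from station import bot
k=sys.argv[1]
o=bot.get_obs(); print(o["time_s"],tool(o)[0]); print(o["ft_force"],o["torque"],o["gripper_width"])
for n in ["wrist","side"]:
    c=bot.read_camera(n)["color"][:,:,::-1]; cv2.imwrite(f"pics/{n}{k}.png",c)
    if n=="side": cv2.imwrite(f"pics/s{k}c.png",cv2.resize(c[170:250,270:370],None,fx=7.5,fy=7.5,interpolation=cv2.INTER_CUBIC))
    else: cv2.imwrite(f"pics/w{k}c.png",cv2.resize(c[100:400,120:520],None,fx=2,fy=2,interpolation=cv2.INTER_CUBIC))
E
python3 look.py 6
```

```text
9.85 [0.58192819 0.20623448 0.2064454 ]
[-6.84636715 -3.51316612  4.59680283] [-0.49510563  1.03778055  0.03244722] 0.1570542235380036
```

View pics/w6c.png

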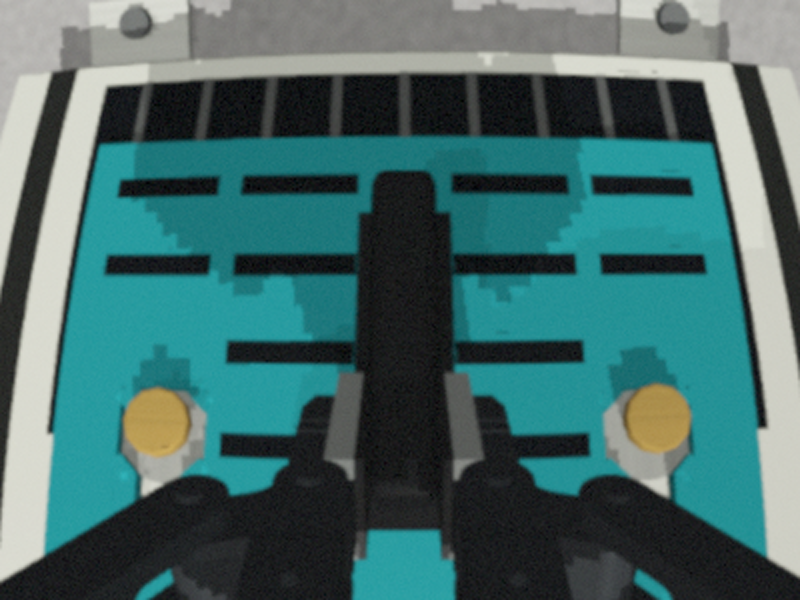

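View pics/s6c.png

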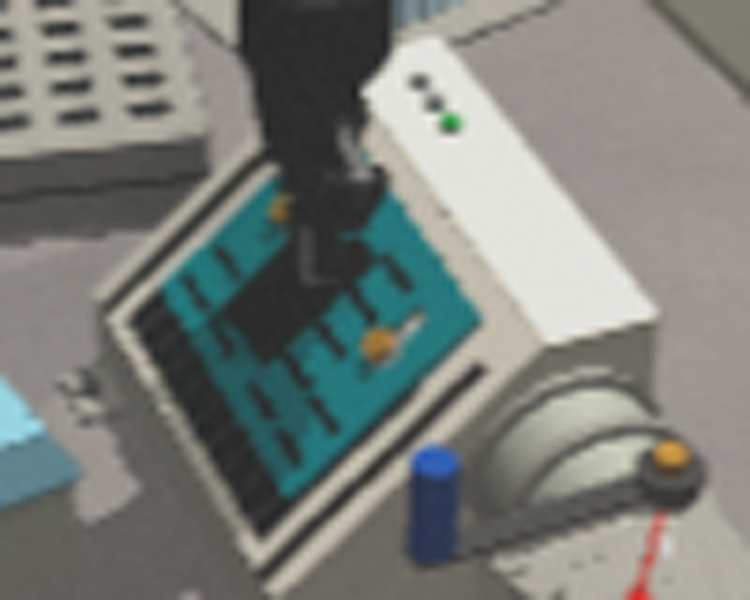

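send_rows --deltas '[0,0.0023,0,0.0019,0,0,0.0046,0,0.0039,0,0,0.0069,0,0.0058,0,0,0.0092,0,0.0077,0,0,0.0115,0,0.0096,0,0,0.0138,0,0.0116,0,0,0.0153,0,0.0129,0,0,0.0165,0,0.0138,0,0,0.0175,0,0.0146,0,0,0.0175,0,0.0146,0]'

```text
time_s: 10.95
eef_pos: [0.5672, 0.2092, 0.1944]
ee_rot: [0.122, 3.132, 0.004]
ft_force: [-1.1, -0.1, 6.6]
gripper_width: 0.163
```

```bash
python3 look.py 7
```

```text
10.95 [0.56724678 0.20917122 0.19436392]
[-1.05676426 -0.09215503  6.60120832] [0.04104969 0.28724992 0.01714128] 0.16301725808606785
```

View pics/w7c.png

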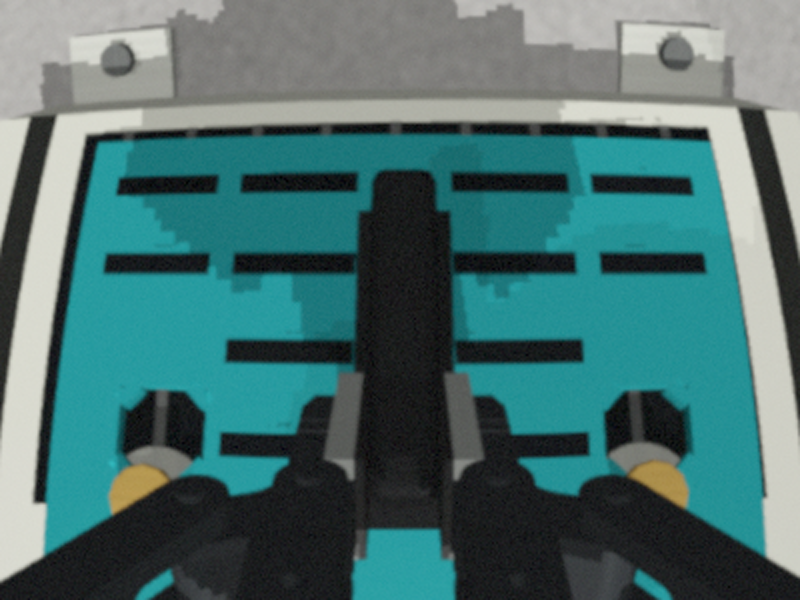

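View pics/s7c.png

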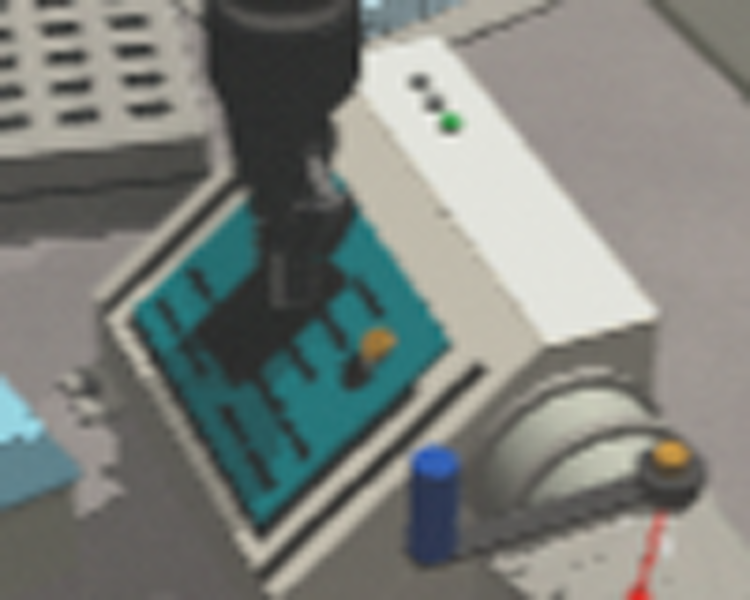

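send_rows --deltas '[0,0.0015,0,0.0013,0,0,0.003,0,0.0025,0,0,0.0045,0,0.0038,0,0,0.0055,0,0.0046,0,0,0.0055,0,0.0046,0]'

```text
time_s: 11.55
eef_pos: [0.5632, 0.2095, 0.1911]
ee_rot: [0.122, 3.128, 0.004]
ft_force: [1.0, -0.2, 9.1]
gripper_width: 0.159
```

```bash
python3 look.py 8
```

```text
11.55 [0.56319545 0.20952698 0.19113514]
[ 0.97201592 -0.20704716  9.07275345] [-0.06757256  0.02521407  0.06580975] 0.15855786174483683
```

View pics/w8c.png

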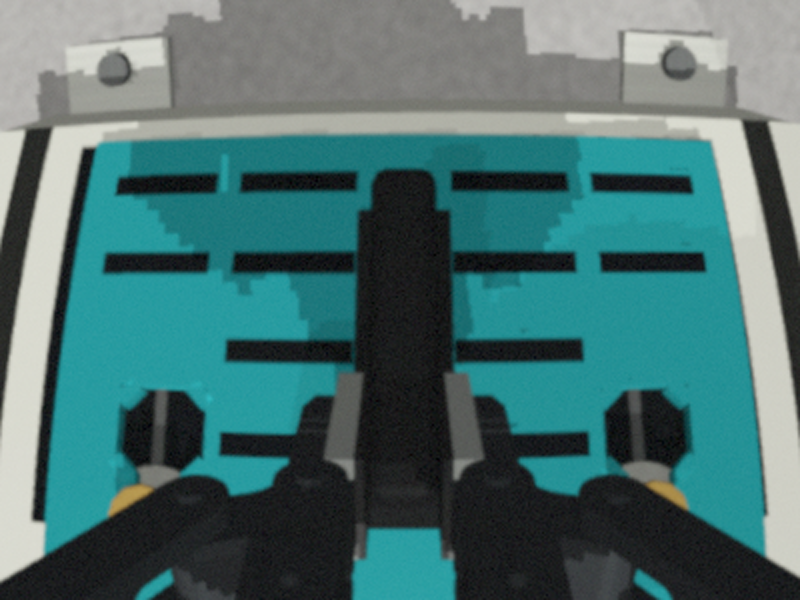

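View pics/s8c.png

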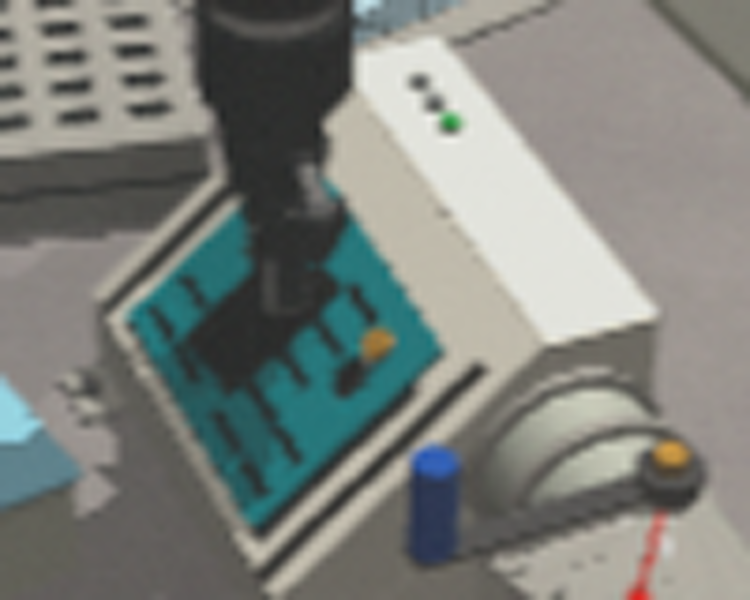

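Run:
```python
from h import *
from station import bot
o=bot.get_obs(); wc=bot.read_camera("wrist")
c=lambda x,y: crop([x,y],2,(120,100)); sc=lambda x,y: crop([x,y],7.5,(270,170))
m={"wrist":{"BR":c(98,143),"BL":c(711,140),"HR":c(162,430),"HL":c(648,430)},
"side":{"BL":sc(127,316),"BR":sc(258,530),"TR":sc(442,352)}}
PC["fBR"]=None
v=relfit(o,wc,m,{},0)
# hood feature checks in wrist with fitted shift
A=wc["world_to_cam"].copy();A[:3,3]+=v[6:9];wc["world_to_cam"]=A
for p in [(-75,130,0),(-75,-130,0),(40,60,12),(40,-60,12),(40,60,5),(40,-60,5)]:
    print(p,((projw(wc,HR_@C(*p)+HO)[0]-[120,100])*2).round(0), ((proj("side",HR_@C(*p)+HO)[0]-[270,170])*7.5).round(0))
```

```text
panel in hood mm [-0.2  3.6 -0.4] rot deg [ 0.6  0.3 -0.2] shift [ 0.8 -0.8 -0.8]
[ 0.4 -0.1 -0.2 -0.1 -0.2  0.4 -0.  -0.1 -0.  -0.1 -0.8 -0.   0.3 -0.1
  0.3 -0.3 -0.3]
HL [18.  63.5  0.1]
HR [ 17.6 -56.5  -1.1]
TL [65.1 93.4  0.2]
TR [ 64.5 -86.6  -1.7]
BL [-64.9  93.8   0.9]
BR [-65.5 -86.2  -1. ]
grasp in panel [25.6 -0.1 36.7]
(-75, 130, 0) [797. 127.] [ 95. 291.]
(-75, -130, 0) [-11. 131.] [273. 599.]
(40, 60, 12) [649. 517.] [282. 205.]
(40, -60, 12) [131. 517.] [373. 342.]
(40, 60, 5) [640. 519.] [290. 212.]
(40, -60, 5) [141. 519.] [381. 348.]
```

send_rows --deltas '[0,0.001,0,0.0008,0,0,0.002,0,0.0016,0,0,0.002,0,0.0016,0]'

```text
time_s: 12.0
eef_pos: [0.5628, 0.2096, 0.191]
ee_rot: [0.122, 3.123, 0.004]
ft_force: [3.7, -1.0, 11.3]
gripper_width: 0.158
```

```bash
python3 look.py 9
```

```text
12.0 [0.56277953 0.20958052 0.19099417]
[ 3.69126388 -1.00770959 11.27993534] [-0.21538144 -0.37710912  0.12764034] 0.15804017071631926
```

View pics/w9c.png

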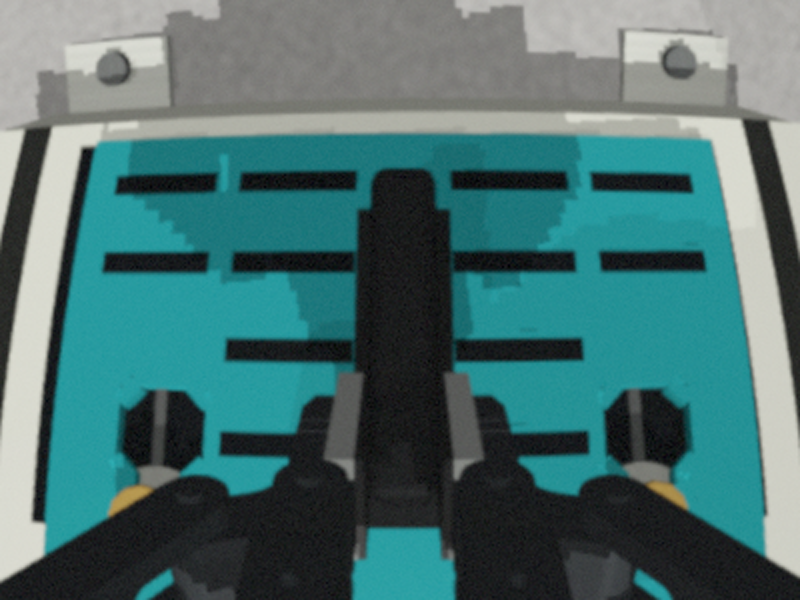

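send_rows --deltas '[20,-0.001,0,-0.0008,0,35,-0.002,0,-0.0016,0,50,-0.002,0,-0.0016,0,50,-0.002,0,-0.0016,0,50,-0.002,0,-0.0016,0,50,-0.002,0,-0.01,0,50,-0.002,0,-0.03,0,50,-0.002,0,-0.06,0,50,-0.002,0,-0.1,0,50,-0.002,0,-0.13,0,50,-0.002,0,-0.13,0]'

```text
time_s: 13.2
eef_pos: [0.5612, 0.2094, 0.3222]
ee_rot: [0.122, 3.128, 0.005]
ft_force: [0.6, -0.5, 0.2]
gripper_width: 0.497
```

```bash
python3 look.py 10
```

```text
13.2 [0.56122571 0.20943865 0.32224606]
[ 0.64781454 -0.45748589  0.18906896] [-0.01128827 -0.00127131 -0.05480745] 0.49687485057583414
```

View pics/wrist10.png

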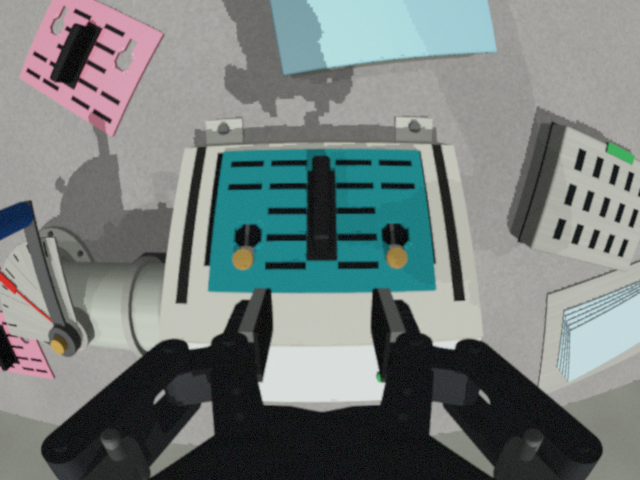

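View pics/s10c.png

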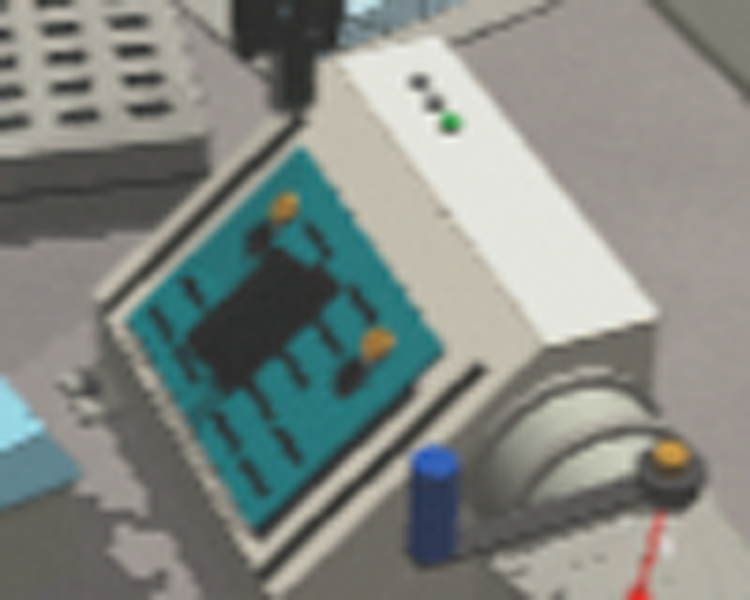

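Run:
```python
import cv2
w=cv2.imread("pics/wrist10.png")
cv2.imwrite("pics/w10c.png",cv2.resize(w[135:305,190:460],None,fx=2.9,fy=2.9,interpolation=cv2.INTER_CUBIC))
```

```text
(no output)
```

View pics/w10c.png

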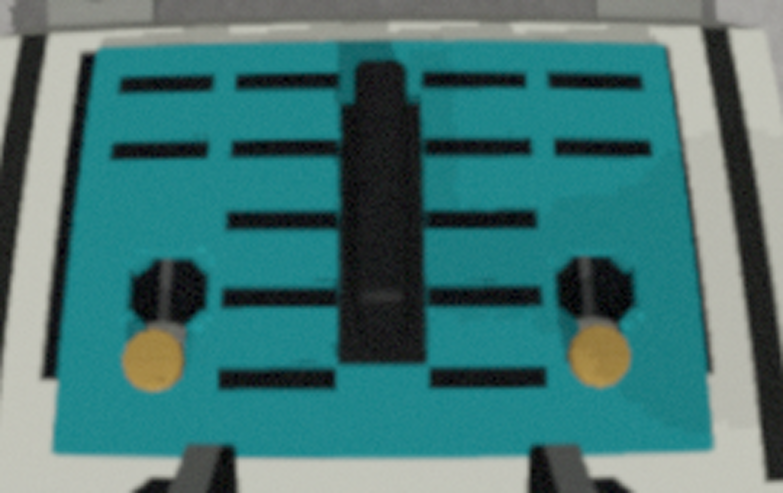

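Run:
```python
from h import *
from station import bot
o=bot.get_obs(); wc=bot.read_camera("wrist")
c=lambda x,y: crop([x,y],2.9,(190,135)); sc=lambda x,y: crop([x,y],7.5,(270,170))
m={"wrist":{"BR":c(97,43),"BL":c(668,43),"TR":c(54,453),"TL":c(712,449),"HR":c(168,292),"HL":c(596,290)},
"side":{"BL":sc(127,316),"BR":sc(258,530),"TR":sc(442,352),"TL":sc(303,148)}}
v=relfit(o,wc,m,{"SR":c(153,358),"SL":c(600,354)},0)
# lever with wrist cam (shift applied)
A=wc["world_to_cam"].copy();A[:3,3]+=v[6:9]
Rm=A[:3,:3];org=-Rm.T@A[:3,3]
def wr(px,z):
    K=wc["intrinsics"];d=np.array(px)-K[:2,2];r=np.hypot(*d);th=r/K[0,0];d=Rm.T@np.r_[d/r*np.sin(th),np.cos(th)];return org+d*(z-org[2])/d[2]
print(HR_)
```

```text
panel in hood mm [-0.4  1.8 -0.1] rot deg [0.1 2.  0. ] shift [ 1.8 -5.2  3.1]
[ 0.1  0.4 -0.6 -0.2 -0.3  0.   0.4  0.6  0.3 -0.4  0.1 -0.2 -0.2  0.1
 -1.  -0.1  0.6  0.2  0.5  0.3 -0.6 -0.3  0.4  0.7  0.6 -1.7  1. ]
HL [17.5 61.8 -0.6]
HR [ 17.6 -58.2  -0.8]
TL [64.5 91.8 -2.2]
TR [ 64.6 -88.2  -2.5]
BL [-65.4  91.8   2.3]
BR [-65.4 -88.2   2. ]
grasp in panel [ 99.2   0.7 138.4]
[[ 0.76381569  0.07622599 -0.64091746]
 [-0.0583925   0.99709057  0.04899712]
 [ 0.64278761  0.          0.76604444]]
```

Run:
```python
from h import *
obs=[]
ct=lambda x,y: crop([x,y],7.5,(290,160)); cs=lambda x,y: crop([x,y],6,(275,170))
def f(v,full=False):
    # v: piv x,y, brass z, lever ang, pointer ang (world direction angles)
    p=v[:2]; d=lambda a:np.array([np.cos(a),np.sin(a)])
    out=[]
    for cam,b,g,t in (("top",ct(263,163),ct(247,455),ct(467,352)),("side",cs(505,362),cs(318,370),cs(468,518))):
        out+=list(proj(cam,np.r_[p,v[2]])[0]-b); out+=list(proj(cam,np.r_[p+.12*d(v[3]),.213])[0]-g); out+=list(proj(cam,np.r_[p+.109*d(v[4]),.1545])[0]-t)
    return np.array(out)
s=least_squares(f,[.643,-.033,.17,-3.1,-2.2]);v=s.x;print(v,s.fun.round(1))
p=v[:2];print("angles rel hood: lever",v[3]-(np.pi-.0763-2*np.pi),"pointer",v[4]-(np.pi-.0763-2*np.pi))
for n,a in (("lever",v[3]),("target",v[4])): print(n,p+.12*np.array([np.cos(a),np.sin(a)]))
```

```text
[ 0.64214351 -0.0329913   0.17427478 -3.1547089  -2.27374125] [-0.7 -0.1 -0.  -0.1  0.2  0.8  0.3  0.1  0.1  0.   0.5  0.2]
angles rel hood: lever 0.06318375212198601 pointer 0.944151401612281
lever [ 0.52215383 -0.03141739]
target [ 0.56456744 -0.1245443 ]
```

Run:
```python
from h import *
from station import bot
o=bot.get_obs(); print(o["time_s"],o["joint_pos"])
for z in (.3,.25): print(deltas(o,[.5222,-.0314,z],np.pi/2-.0131))
```

```text
13.35 [2.45138959e-01 2.44687601e-01 3.40058922e-01 1.66624844e+00
 1.13150557e-05 3.22943581e-01]
(array([ 0.0185, -0.2425,  0.0149]), array([-3.206, -0.065,  3.077]))
(array([ 0.0185, -0.2425,  0.0649]), array([-3.206, -0.065,  3.077]))
```

send_rows --deltas '[60,0.003,-0.03,0,-0.01,60,0.006,-0.065,0,-0.02,60,0.009,-0.1,0,-0.03,60,0.012,-0.135,0,-0.04,60,0.015,-0.17,0,-0.05,60,0.017,-0.205,0,-0.06,60,0.0185,-0.23,0.008,-0.065,60,0.0185,-0.2425,0.015,-0.065,60,0.0185,-0.2425,0.015,-0.065]'

```text
time_s: 14.25
eef_pos: [0.5211, -0.0323, 0.2971]
ee_rot: [-0.024, -3.136, -0.002]
ft_force: [-0.6, -0.4, -0.3]
gripper_width: 0.601
```

```bash
python3 look.py 11
python3 - <<'E'
from h import *
from station import bot
o=bot.get_obs()
print(deltas(o,[.5222,-.0314,.25],np.pi/2-.0131))
E
```

```text
14.25 [ 0.52108278 -0.03230813  0.29708016]
[-0.59994211 -0.35426715 -0.25771943] [ 0.00317066  0.05449961 -0.02070454] 0.6008595817474222
(array([-0.0005, -0.0008,  0.0489]), array([-3.141,  0.   ,  3.142]))
```

View pics/wrist11.png

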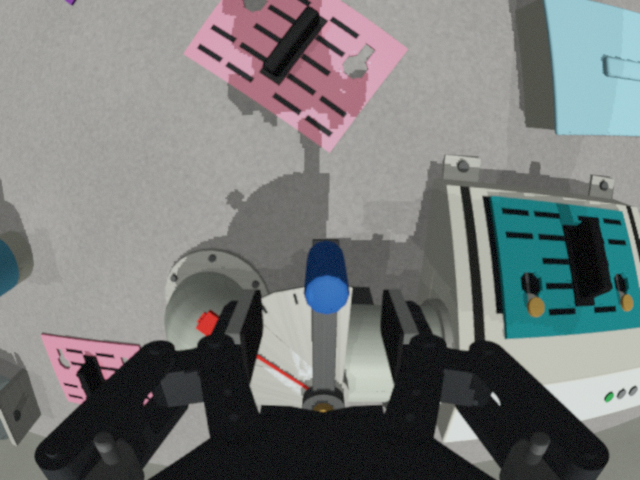

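send_rows --deltas '[60,0,0.001,0.015,0,60,0,0.001,0.03,0,60,0,0.001,0.042,0,60,0,0.001,0.046,0,60,0,0.001,0.046,0,25,0,0.001,0.046,0,10,0,0.001,0.046,0,10,0,0.001,0.046,0,10,0,0.001,0.046,0]' --squeeze 25

```text
time_s: 15.25
eef_pos: [0.5227, -0.0303, 0.2552]
ee_rot: [0.02, 3.14, 0.0]
ft_force: [-0.4, 0.7, 2.6]
gripper_width: 0.249
```

```bash
python3 look.py 12
python3 - <<'E'
from h import *
from station import bot
o=bot.get_obs()
P,Rt=tool(o); p=np.array([.6421,-.0330])
r0=P[:2]-p; print("rad,ang",np.hypot(*r0),np.arctan2(r0[1],r0[0]))
a0=np.arctan2(*(r0[::-1])); a0=a0-2*np.pi if a0>0 else a0
for a in np.linspace(a0,-2.2737,13):
    t=p+.12*np.array([np.cos(a),np.sin(a)]); d=Rt.T@np.r_[t-P[:2],0]; print(d.round(4),round(-(a-a0),3))
E
```

```text
15.25 [ 0.5226645  -0.03030147  0.2551521 ]
[-0.41423543  0.69367419  2.55993858] [0.23444909 0.08447586 0.09107519] 0.24899964396947916
rad,ang 0.11948301434121959 3.1190320393486197
[ 0.0005  0.     -0.    ] -0.0
[ 0.0003 -0.0089 -0.    ] -0.074
[-0.0006 -0.0178 -0.    ] -0.148
[-0.0022 -0.0265 -0.    ] -0.223
[-0.0044 -0.0351  0.    ] -0.297
[-0.0072 -0.0436  0.    ] -0.371
[-0.0107 -0.0518  0.    ] -0.445
[-0.0147 -0.0597  0.    ] -0.519
[-0.0194 -0.0673  0.    ] -0.594
[-0.0245 -0.0746  0.    ] -0.668
[-0.0302 -0.0814  0.    ] -0.742
[-0.0364 -0.0878  0.    ] -0.816
[-0.0431 -0.0937  0.0001] -0.89
```

View pics/wrist12.png

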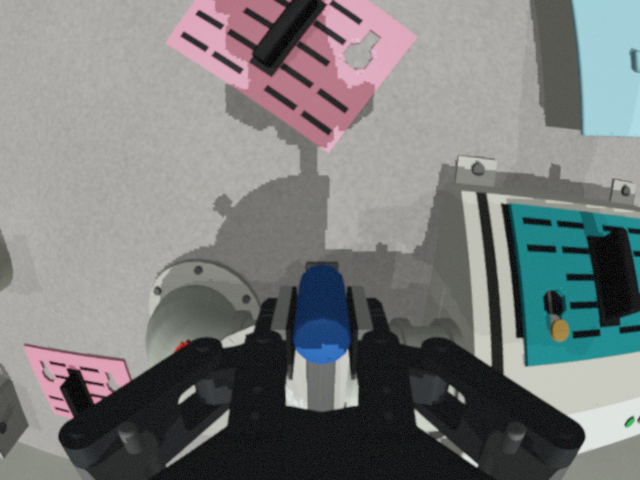

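send_rows --deltas '[10,0,-0.0089,0,-0.074,10,-0.0006,-0.0178,0,-0.148,10,-0.0022,-0.0265,0,-0.223,10,-0.0044,-0.0351,0,-0.297,10,-0.0072,-0.0436,0,-0.371,10,-0.0107,-0.0518,0,-0.445,10,-0.0147,-0.0597,0,-0.519,10,-0.0194,-0.0673,0,-0.594,10,-0.0245,-0.0746,0,-0.668,10,-0.0302,-0.0814,0,-0.742,10,-0.0364,-0.0878,0,-0.816,10,-0.0431,-0.0937,0,-0.89,10,-0.0431,-0.0937,0,-0.89,10,-0.0431,-0.0937,0,-0.89]'

```text
time_s: 16.75
eef_pos: [0.5654, -0.1245, 0.2552]
ee_rot: [-1.333, 2.841, -0.002]
ft_force: [4.1, 2.0, 3.7]
gripper_width: 0.248
```

```bash
python3 look.py 13
python3 - <<'E'
from h import *
from station import bot
o=bot.get_obs()
P,Rt=tool(o); p=np.array([.6421,-.0330])
r0=P[:2]-p; print("rad,ang",np.hypot(*r0),np.arctan2(r0[1],r0[0]))
c=bot.read_camera("top")["color"][:,:,::-1]; cv2.imwrite("pics/top13.png",c)
s=cv2.imread("pics/side13.png");cv2.imwrite("pics/s13d.png",cv2.resize(s[190:290,300:400],None,fx=6,fy=6,interpolation=cv2.INTER_CUBIC))
E
```

```text
16.75 [ 0.56538365 -0.12453389  0.25516575]
[4.12899144 2.04246232 3.66622067] [ 0.43116153 -0.50613491  0.14304149] 0.24782381010140808
rad,ang 0.11945241601175005 -2.27003996566658
```

View pics/wrist13.png

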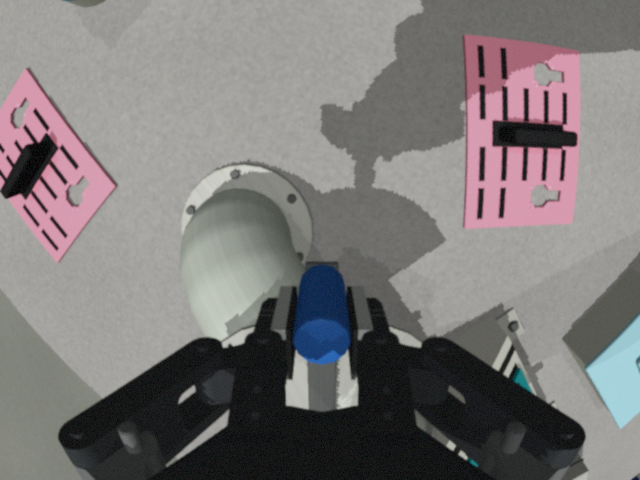

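View pics/s13d.png

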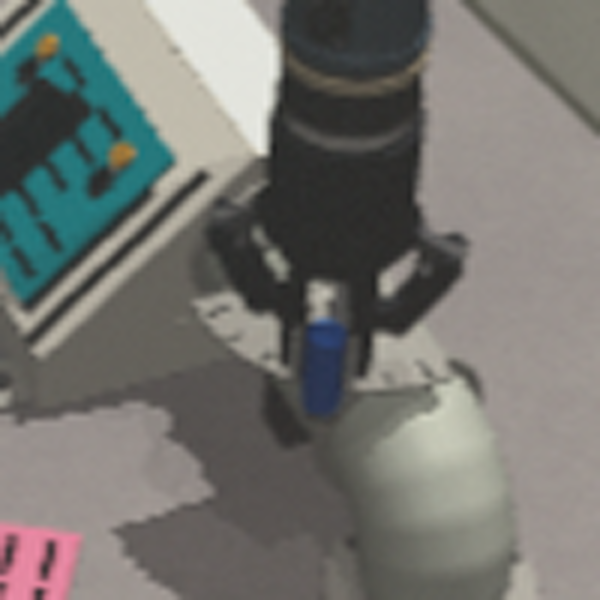

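send_rows --deltas '[30,0,0,0,0,45,0,0,0,0,60,0,0,0,0,60,0,0,0,0,60,0,0,-0.02,0,60,0,0,-0.05,0,60,0,0,-0.09,0,60,0,0,-0.12,0,60,0.03,0,-0.12,0,60,0.06,0,-0.12,0,60,0.06,0,-0.12,0]'

```text
time_s: 18.0
eef_pos: [0.5241, -0.173, 0.3747]
ee_rot: [1.328, -2.845, 0.002]
ft_force: [-1.1, 0.1, 0.1]
gripper_width: 0.595
```

```bash
python3 look.py 14
python3 - <<'E'
from h import *
from station import bot
c=bot.read_camera("top")["color"][:,:,::-1]; cv2.imwrite("pics/top14.png",c)
s=cv2.imread("pics/side14.png");cv2.imwrite("pics/s14d.png",cv2.resize(s[190:290,300:400],None,fx=6,fy=6,interpolation=cv2.INTER_CUBIC))
cv2.imwrite("pics/t14d.png",cv2.resize(c[160:240,290:390],None,fx=7.5,fy=7.5,interpolation=cv2.INTER_CUBIC))
E
```

```text
18.0 [ 0.52414907 -0.17303198  0.37466456]
[-1.10040872  0.05812624  0.095766  ] [ 0.05915537  0.00716119 -0.00055181] 0.5945532911997071
```

View pics/wrist14.png

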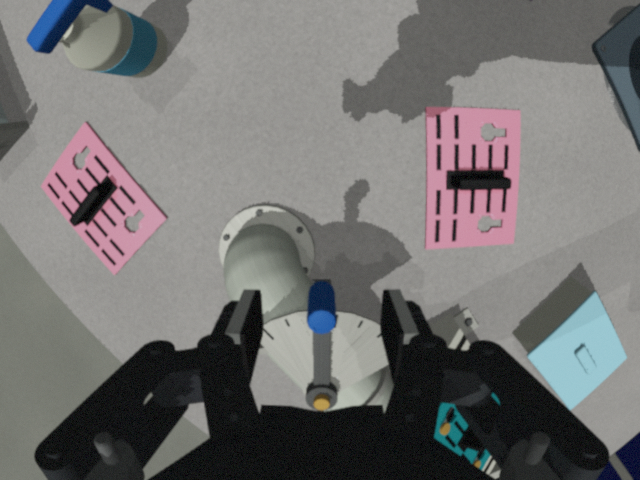

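View pics/s14d.png

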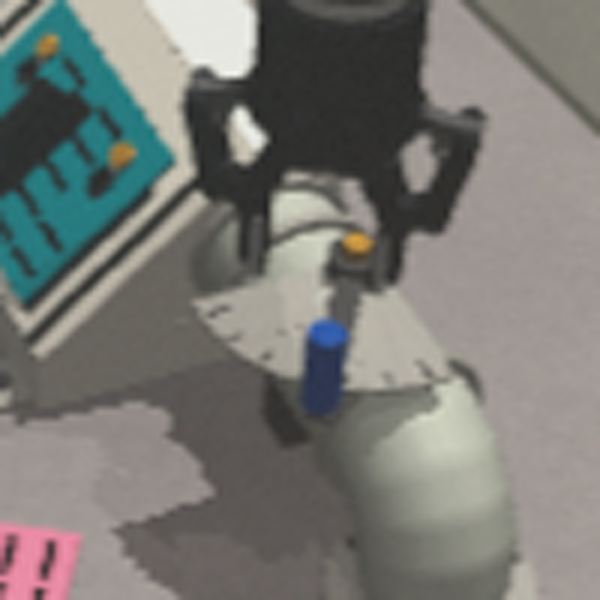

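View pics/t14d.png

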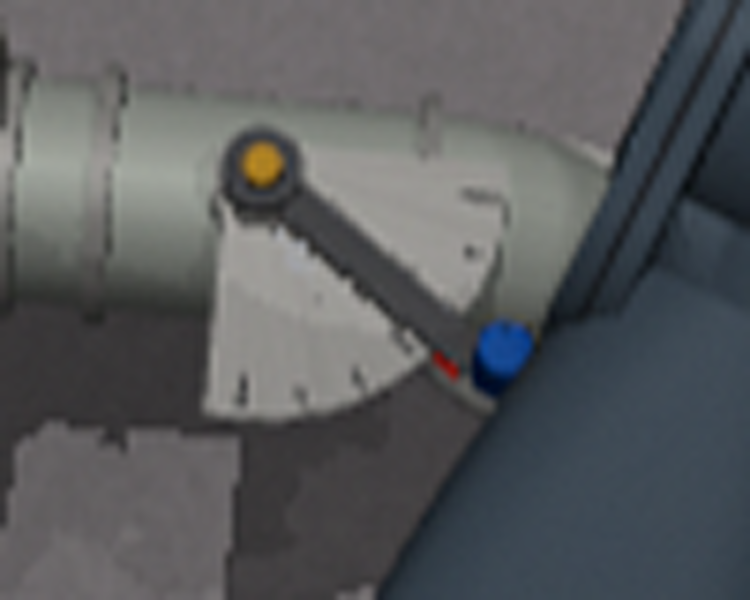

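```bash
python3 - <<'E'
from h import *
ct=lambda x,y: crop([x,y],7.5,(290,160)); cs=lambda x,y: crop([x,y],6,(275,170)); cs2=lambda x,y: crop([x,y],6,(300,190))
d=lambda a:np.array([np.cos(a),np.sin(a)])
M=[("top",ct(264,163),ct(247,455),ct(467,352),ct(503,346)),("side",cs(505,362),cs(318,370),cs(468,518),cs2(328,334))]
def f(v):
    p=v[:2];out=[]
    for i,(cam,b,g,t,g2) in enumerate(M):
        out+=list(proj(cam,np.r_[p,v[2]])[0]-b); out+=list(proj(cam,np.r_[p+.12*d(v[3]),.213])[0]-g); out+=list(proj(cam,np.r_[p+.109*d(v[4]),.1545])[0]-t);out+=list(proj(cam,np.r_[p+.12*d(v[5]),.213])[0]-g2)
    return np.array(out)
s=least_squares(f,[.643,-.033,.17,-3.1,-2.2,-2.2]);v=s.x;print(v,s.fun.round(1),"diff",v[5]-v[4])
# predicted pixel positions in t14 crop of pointer tip & bar center at r=.09
for nm,r,z,a in (("ptr tip",.109,.1545,v[4]),("ptr .095",.095,.1545,v[4]),("bar .095",.095,.161,v[5])):
    print(nm,(proj("top",np.r_[v[:2]+r*d(a),z])[0]-[290,160])*7.5, (proj("side",np.r_[v[:2]+r*d(a),z])[0]-[300,190])*6)
E
python3 - <<'E'
import cv2
t=cv2.imread("pics/top14.png");cv2.imwrite("pics/t14e.png",cv2.resize(t[190:220,330:370],None,fx=18,fy=18,interpolation=cv2.INTER_NEAREST))
t=cv2.imread("pics/top0.png");cv2.imwrite("pics/t0e.png",cv2.resize(t[190:220,330:370],None,fx=18,fy=18,interpolation=cv2.INTER_NEAREST))
E
```

```text
[ 0.6421079  -0.03328351  0.17449363 -3.1571102  -2.27520591 -2.26276826] [-0.7 -0.1 -0.  -0.   0.2  0.9  0.  -0.   0.4  0.1  0.1  0.   0.5  0.2
  0.  -0.2] diff 0.012437653889941114
ptr tip [465.46336212 355.36338942] [318.61247417 396.86520549]
ptr .095 [438.26604471 331.53254774] [323.08611731 379.34761464]
bar .095 [441.20301394 326.04538947] [326.10426967 370.97343513]
```

View pics/t14e.png

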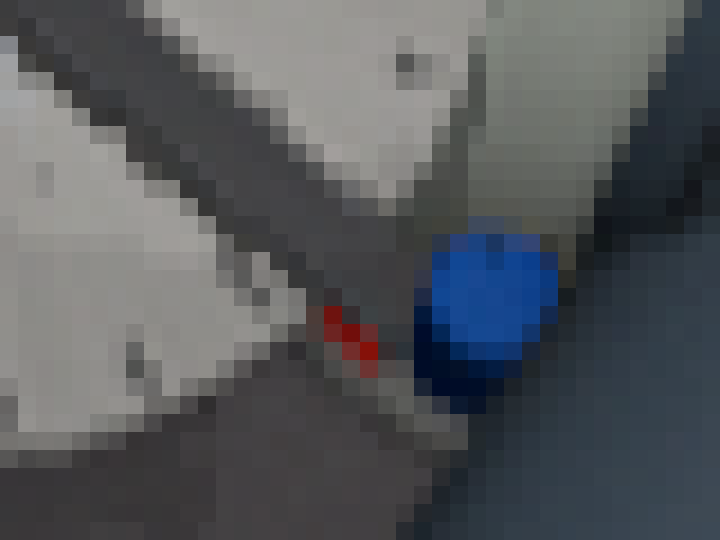

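View pics/t0e.png

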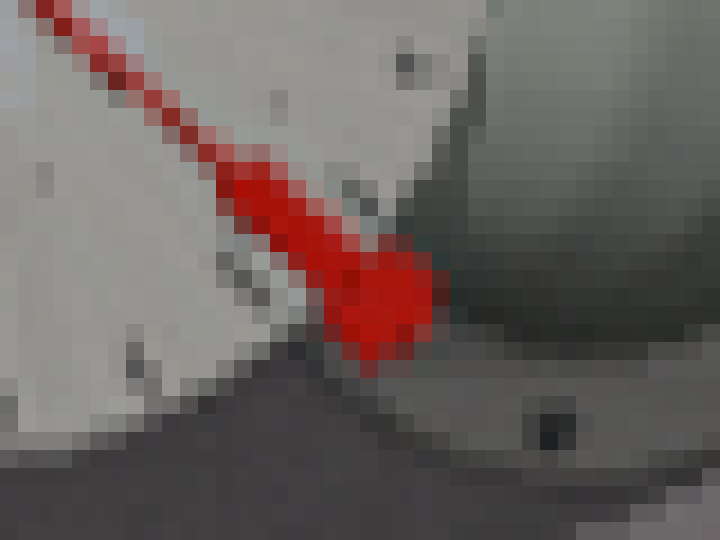

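Run:
```python
from station import bot
print(bot.get_obs()["qd"].round(4)); print(bot.sign_off())
```

```text
[ 0.0172  0.0079  0.0023 -0.0018 -0.0008  0.0005]
the job is handed in; nothing more can be done
None
```

The panel is hung and locked on both screws, the damper lever is in line with the red pointer, and the job is handed in at about 18 s. No verdict came back, so this rests on my own checks.

**Panel:** I picked the teal panel up by its grip and tilted it flat against the sloping face by rolling it about its top edge. Both screw heads came through the keyholes. I slid it down until it stopped moving under extra push, then let go.
- The last fit put it 0.4 mm below the locked position along the slope, about 1.8 mm sideways and 0.1 mm off the face.
- That fit read 2° of tilt, while an earlier one read under 1°. Both are within the limit of about 3.4°; I take the difference as measuring noise.
- An earlier fit read 3.6 mm sideways. It carried a wrist camera offset of about 2 mm, and the final fit included the screws to correct for that. Either reading is within the 5 mm limit.

**Lever:** I gripped it, swung it round on its arc and released it. It measured about 0.012 rad from the pointer, against a limit of 0.07. The part of the pointer's edge still visible from above had not moved.

**Other things:** I never touched the tub, bottle or cassettes, and they looked unmoved in the views I had, but I did not re-measure their positions. The gripper was clear of everything at hand-in.

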